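# Stand up a rebuilt carburetor

### The arm

A 7-joint arm with a two-finger parallel gripper is mounted at the origin on the work surface. World frame = base frame: x ahead of the robot, y to its left, z up, the work surface at z = 0. Lengths are in m, angles in rad, forces in N, time in s.
With the tool pointing down it reaches from about 0.4 to 0.875 m from the base axis. Payload 19.3 kg.
Tool frame: the origin (TCP) lies midway between the tips of the shut fingers; the grasp point (between the pads) lies 19 mm behind it (bot.tcp_to_grasp is the distance from the TCP to the grasp point, in m); z points along the fingers, y is the direction in which the jaws open and shut (so a half turn about z gives the same grasp; the last joint's range is limited). The gripper opens to 85 mm and grips with 20 to 120 N. Pads are 22 mm wide; open, the fingers measure 114 mm over their backs; the gripper's body (76 mm by 85 mm) begins 54 mm behind the grasp point. The pads swing forward as they close: fully open they stand 13 mm farther back than shut.
Start: joints at [1.093, 0.521, -0.036, 1.599, 0.021, 1.021, -0.113], TCP at [0.248, -0.574, 0.231] pointing down, gripper open.
Joint ranges: [-2.91, 2.91], [-0.3, 2.13], [-1.5, 1.42], [0.17, 2.43], [-1.26, 4.41], [0.16, 1.93], [-2.52, 2.52]. Speed limits (rad/s): [1.89, 1.89, 2.39, 2.39, 3.01, 3.01, 3.01].

### API

Orientations are given as [roll, pitch, yaw] about the fixed x, y, z axes, in that order (R = Rz(yaw) Ry(pitch) Rx(roll)).
In Python, from workcell import bot gives the robot as it stands. The module is installed in compiled form; this text tells all that it offers.
- The arm moves only by the tool drive_tool, never from a script. Its argument "series" is a list of rows, each a list of 5 numbers: the opening in per cent of the stroke, from 0 (shut) to 100 (fully open), then the shift along the world's x, y, z in m, then the turn about the world's z in rad. A call has 1 to 12 rows; each row shifts and turns the pose as measured when the row begins; what a row does not reach is not made up. A row lasts 1/10 s, in which the tool goes at most 50 mm and 8.59 degrees, less where a joint would pass 70% of its speed; a pose out of reach is approached as far as the arm can. A call with a gripper value outside its range is refused whole. The fingers move at their own pace and stop on an object; "newtons" is the grip in N (left out, the last holds). Time passes only in rows, so rows that do not move let the fingers close. It gives the time, the measured TCP pose, the force and the opening at its end, in the units of the state.
- bot.observe(): the state, without advancing time (a new reading comes with each control period).
- bot.grab_frame(name): name is "scene" or "top" or "wrist"; returns the picture (400x640x3 uint8, red, green, blue); there is no depth.
- bot.camera_info(name): a dict with "fx", "fy", "cx", "cy" (pixels), "cam_to_world" (4x4, takes a point from camera to world coordinates). Camera axes: x right, y down, z forward; pixel columns grow to the right and rows downward; lengths in m; the calibration is good to about 2 mm. A picture is of the moment at which its call begins: read the wrist's pose just before it. camera_info takes no time and is no camera call; for the wrist camera it gives the pose at the moment of the call.
- bot.job_done(): hands the job in, once; it reports no verdict.
Trained networks look in the newest picture that a camera, given by its name, has taken for a name from the list of things; names that differ only in an ending like _2 or _b are one class to them, and where a whole thing is asked for, a point or a joint stands for the part that bears it (a point fixed in the world has none). Each returns a list of dicts, best first, with "conf" (0 to 1); they miss things now and then, are a little off and sometimes report something else, mostly with a low value. They report only what shows in the picture. A call takes as long as a camera call. They do not tell look-alikes from the thing itself.
- bot.masks_of(camera, target): "mask" (400x640 bool, what is visible of it) and "point" ([column, row] in pixels, amid what is visible of it).
The state is a dict: "clock": time; "qpos": joint angles; "qd": joint speeds; "joint_efforts": joint torques, N m; "position": TCP position; "tool_rot": TCP orientation; "force": force on the tool from outside, world axes, zero at the start; "moment": the same for the moment, N m; "grip_width": finger opening in m.
Only numpy, scipy, OpenCV 4.12 (cv2) and the standard library are available. Lean on these libraries where they do the work, as an engineer would, in place of code of your own. Each camera call takes 0.05 s, during which the arm holds its last target.

### The job

Assemble the carburetor loosely, upright, on the pale wooden block, in this order: first the black float bowl, open side up, wholly inside the scribed circle; then the brass float pair standing in the bowl; then the aluminium carburetor body, flange down, squarely on the bowl's rim; last the wider of the two knobbed steel caps, closing the body's open top. Set each part down rather than dropping it, and let go of it before fetching the next. Leave the smaller cap, the tea cup and the T-handle wrench where they are.

Things in the scene. Friction and masses are not known exactly. Their poses are not given: they have to be found in the camera images.
- block_top (a point): Fixed pale square wooden block, 100 x 100 x 12 mm, with a scribed circle of 88 mm diameter on its flat top. The point is the centre of the top face (12 mm above the bench); x and y run along the sides, z up.
- bowl_mid (a point): Black plastic float bowl: a round open cup, 64 mm outside diameter, 28 mm tall, wall 3 mm, bottom 5 mm thick (inside 58 mm wide, 23 mm deep). Loose, stands open side up. The point is on its axis half-way up, 14 mm above its underside; z up. It can be gripped across its outside.
- floats_mid (a point): Brass float pair: two upright cylinders, 18 mm diameter, 19 mm tall, side by side along x (40 mm over both), a bridge to 22 mm, and one upright stem in the middle, 12 mm in x, 9 mm in y, from 22 to 52 mm above the underside. Loose, stands stem up. Point: on the axis, 26 mm above the underside. Grip the stem's upper half across y (in the bowl it stands 29 mm above the rim).
- carb_mid (a point): Aluminium carburetor body, 42 mm tall, upright through bore 38 mm: flange 68 mm diameter, 6 mm thick, at the bottom; barrel 48 mm diameter above it. Two 20 mm spigots stick out level along +x and -x (76 mm over the ends, axis 20 mm up). Loose, stands on its flange. Point: on the bore axis, 21 mm above the underside. Grip the barrel across y, fingertips above the flange. The float stem goes up the bore.
- cap_mid (a point): Wider steel cap, the one to use: flat disc of 60 mm diameter, 8 mm thick, with an upright round knob of 16 mm diameter on top, from 8 to 34 mm above the underside. Loose, stands on its disc. The point is on its axis half-way up, 17 mm above the underside; z up.
- spare_mid (a point): Smaller steel cap, for another carburetor, to be left alone: disc of 36 mm diameter, 8 mm thick, knob of 16 mm diameter from 8 to 34 mm above the underside. Loose. The point is on its axis half-way up, 17 mm above the underside.
- cup_mid (a point): Chipped green glazed tea cup, 70 mm across the rim, 62 mm tall, to be left alone. Loose. The point is on its axis half-way up, 31 mm above the bench.
- wrench_mid (a point): Steel T-handle wrench lying flat beyond the parts, to be left alone: shaft 160 mm long along x, cross handle 90 mm long along y at the -x end, 14 mm tall. Loose. The point is the middle of the shaft, 7 mm above the bench.
Not all that is in view belongs to the job. Leave any green or purple look-alike of the part that bears bowl_mid alone. Leave any red look-alike of the part that bears carb_mid alone.

How it is judged:
By the outcome, as a careful person would: the job done as asked, in the order asked, and still so for the second after the job is handed in, with the robot touching nothing.
It also fails if it takes over 112 s, if anything falls off the work surface, if the arm or the gripper's body presses on something with over 40 N, if the wrist force passes 120 N, or if a joint passes its speed limit or range.

## Working session

There is one attempt and no reset: what is moved stays moved. The work goes in short steps, Python scripts to look and compute and a tool call to move; the robot and the scene stay as the last step left them, time stands still between calls to the robot, and variables do not carry over. Pictures are saved under pics/ and viewed, and the job is handed in when it is done.

Besides the shell and the picture viewer there is one more tool, called after ">>>" as name([rows], argument=value, ...), one row to a line, values as JSON. drive_tool: Moves the arm, as the interface text tells. Its arguments: {"type":"object","properties":{"series":{"type":"array","items":{"type":"array","items":{"type":"number"}}},"newtons":{"type":"number"}},"required":["series"]}

```bash
mkdir -p pics
cat > h.py <<'E'
from workcell import bot
import numpy as np, cv2
def save(cam,fn):
    im=bot.grab_frame(cam); cv2.imwrite('pics/'+fn,im[:,:,::-1]); return im
def ray(cam,uv,z,ci=None):
    c=ci or bot.camera_info(cam); T=np.array(c['cam_to_world'])
    d=T[:3,:3]@np.array([(uv[0]-c['cx'])/c['fx'],(uv[1]-c['cy'])/c['fy'],1]); o=T[:3,3]
    return o+d*(z-o[2])/d[2]
def proj(cam,p,ci=None):
    c=ci or bot.camera_info(cam); T=np.array(c['cam_to_world'])
    q=T[:3,:3].T@(np.array(p)-T[:3,3]); return c['fx']*q[0]/q[2]+c['cx'],c['fy']*q[1]/q[2]+c['cy']
E
python3 - <<'E'
from h import *
save('top','t0.png'); save('scene','s0.png')
s=bot.observe(); print(s)
for c in('top','scene','wrist'): 
    i=bot.camera_info(c); print(c,i['fx'],np.round(i['cam_to_world'],3))
print(bot.tcp_to_grasp)
E
```

```text
{'clock': 0.1, 'qpos': array([ 1.09277904,  0.52192396, -0.03631046,  1.59996648,  0.02116996,
        1.02110183, -0.11280763]), 'qd': array([-3.81256351e-04, -1.42500616e-03, -4.86367176e-04,  7.27782856e-04,
       -1.29964957e-03,  1.02518377e-03, -2.41817954e-05]), 'joint_efforts': array([ 5.62083005e-03, -9.28476906e+01,  1.98428571e+00, -3.70531797e+01,
        1.81145885e-02,  5.37159765e-03,  1.11483030e-05]), 'position': array([ 0.24772226, -0.57347163,  0.2307969 ]), 'tool_rot': array([-3.14057825e+00,  5.46805303e-05,  4.07768564e-01]), 'force': array([ 0.11110088,  1.13847758, -0.37843925]), 'moment': array([-0.04081989,  0.01808939, -0.01417872]), 'grip_width': 0.0855051452259401}
top 383.82270311601934 [[-0.019 -0.99   0.138  0.513]
 [-0.999  0.015 -0.028  0.018]
 [ 0.026 -0.139 -0.99   0.935]
 [ 0.     0.     0.     1.   ]]
scene 464.0086577432415 [[-0.708  0.592 -0.384  1.058]
 [ 0.706  0.597 -0.381  0.421]
 [ 0.004 -0.541 -0.841  0.986]
 [ 0.     0.     0.     1.   ]]
wrist 321.58258814685246 [[ 0.397 -0.877 -0.271  0.317]
 [-0.918 -0.379 -0.116 -0.544]
 [-0.001  0.295 -0.955  0.374]
 [ 0.     0.     0.     1.   ]]
0.0187
```

View pics/t0.png

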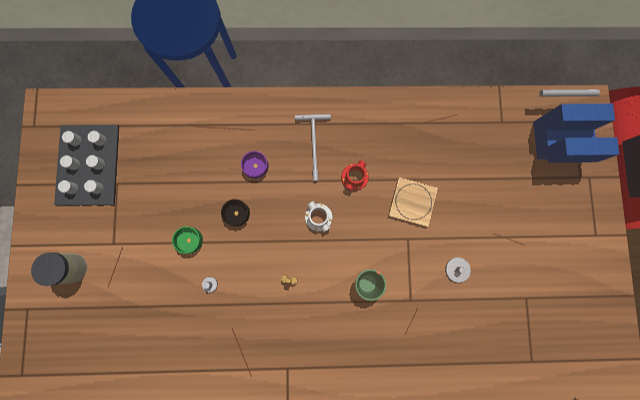

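View pics/s0.png

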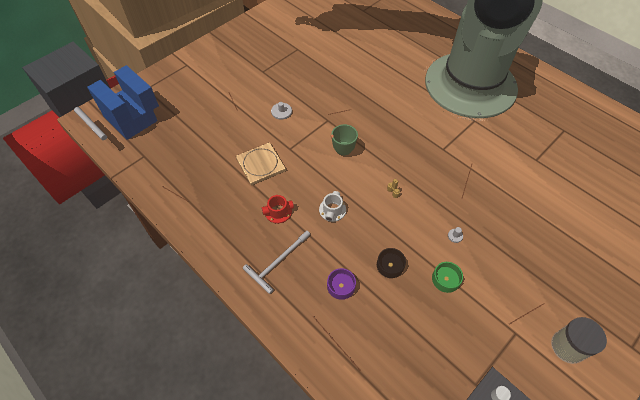

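Run:
```python
from h import *
pts={'bowl_mid':.014,'floats_mid':.026,'carb_mid':.021,'cap_mid':.017,'spare_mid':.017,'cup_mid':.031,'wrench_mid':.007,'block_top':.012}
for n,z in pts.items():
  for cam in('top','scene'):
    for r in bot.masks_of(cam,n)[:4]:
      ys,xs=np.nonzero(r['mask']); 
      if len(xs)==0: continue
      c=((xs.min()+xs.max())/2,(ys.min()+ys.max())/2)
      print(n,cam,round(r['conf'],2),np.round(r['point']),len(xs),np.round(ray(cam,c,z),3), np.round(ray(cam,r['point'],z),3))
a=cv2.imread('pics/t0.png'); b=cv2.imread('pics/s0.png')
cv2.imwrite('pics/t0c.png',cv2.resize(a[150:310,180:490],None,fx=2.5,fy=2.5,interpolation=2))
cv2.imwrite('pics/s0c.png',cv2.resize(b[90:310,220:500],None,fx=2.7,fy=2.7,interpolation=2))
```

```text
bowl_mid top 0.78 [183. 242.] 625 [0.563 0.329 0.014] [0.556 0.338 0.014]
bowl_mid top 0.76 [234. 209.] 629 [0.625 0.217 0.014] [0.632 0.218 0.014]
bowl_mid top 0.65 [254. 163.] 596 [0.742 0.172 0.014] [0.745 0.172 0.014]
bowl_mid scene 0.81 [446. 279.] 744 [0.559 0.328 0.014] [0.565 0.329 0.014]
bowl_mid scene 0.71 [342. 283.] 745 [0.74  0.171 0.014] [0.738 0.171 0.014]
floats_mid top 0.44 [287. 277.] 92 [0.466 0.088 0.026] [0.469 0.092 0.026]
floats_mid scene 0.48 [394. 188.] 122 [0.467 0.091 0.026] [0.466 0.09  0.026]
carb_mid top 0.65 [354. 180.] 482 [ 0.712 -0.074  0.021] [ 0.699 -0.072  0.021]
carb_mid top 0.61 [317. 219.] 469 [0.612 0.016 0.021] [0.604 0.021 0.021]
carb_mid scene 0.74 [333. 208.] 588 [0.612 0.017 0.021] [0.615 0.024 0.021]
carb_mid scene 0.61 [278. 210.] 633 [ 0.711 -0.069  0.021] [ 0.712 -0.066  0.021]
cap_mid top 0.66 [458. 268.] 562 [ 0.48  -0.313  0.017] [ 0.483 -0.313  0.017]
cap_mid scene 0.8 [281. 111.] 280 [ 0.484 -0.308  0.017] [ 0.487 -0.306  0.017]
spare_mid top 0.75 [206. 284.] 183 [0.457 0.273 0.017] [0.458 0.281 0.017]
spare_mid scene 0.52 [456. 234.] 175 [0.46  0.277 0.017] [0.458 0.278 0.017]
cup_mid top 0.73 [370. 287.] 740 [ 0.449 -0.101  0.031] [ 0.443 -0.1    0.031]
cup_mid scene 0.7 [334. 208.] 543 [0.615 0.021 0.031] [0.616 0.029 0.031]
cup_mid scene 0.62 [343. 140.] 652 [ 0.443 -0.103  0.031] [ 0.446 -0.103  0.031]
wrench_mid top 0.71 [457. 267.] 491 [ 0.48  -0.314  0.007] [ 0.484 -0.316  0.007]
wrench_mid scene 0.61 [270. 266.] 548 [0.805 0.026 0.007] [0.822 0.026 0.007]
wrench_mid scene 0.16 [331. 206.] 523 [0.605 0.012 0.007] [0.607 0.01  0.007]
block_top top 0.92 [408. 198.] 1724 [ 0.643 -0.215  0.012] [ 0.654 -0.204  0.012]
block_top scene 0.93 [261. 163.] 1302 [ 0.645 -0.212  0.012] [ 0.645 -0.212  0.012]
```

View pics/t0c.png

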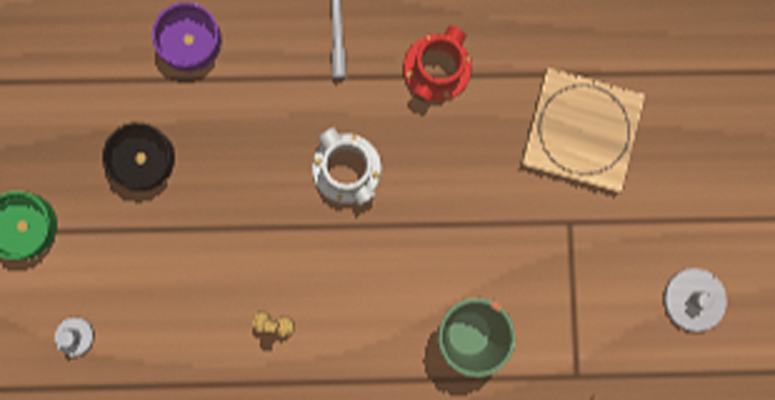

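View pics/s0c.png

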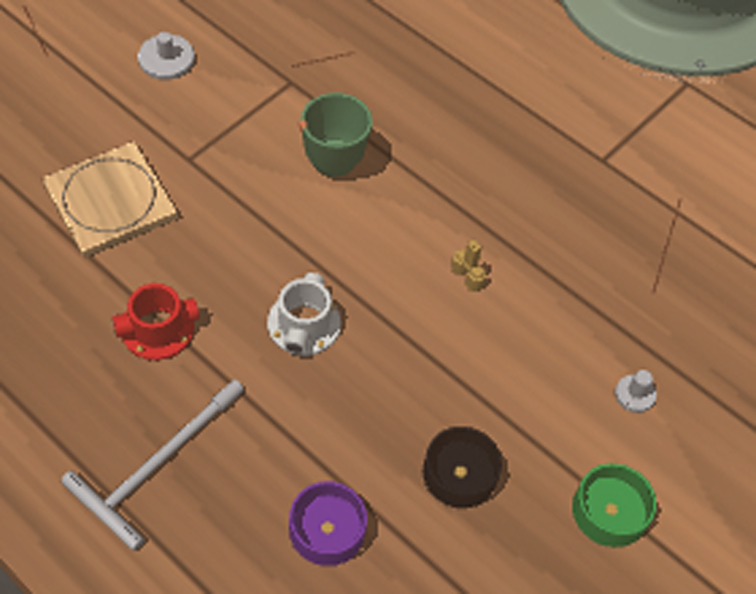

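>>> drive_tool([
  [100, 0.02, 0.042, 0, 0],
  [100, 0.02, 0.042, 0, 0],
  [100, 0.02, 0.042, 0, 0],
  [100, 0.02, 0.042, 0, 0],
  [100, 0.02, 0.042, 0, 0],
  [100, 0.02, 0.042, 0, 0],
  [100, 0.02, 0.042, 0, 0],
  [100, 0.02, 0.042, 0, 0],
  [100, 0.02, 0.042, 0, 0],
  [100, 0.02, 0.042, 0, 0],
  [100, 0.02, 0.042, 0, 0],
  [100, 0.02, 0.042, 0, 0],
], newtons=40)

```text
clock: 2.1
position: [0.4898, -0.0549, 0.2326]
tool_rot: [3.136, -0.001, 0.397]
force: [1.5, -0.8, -0.8]
grip_width: 0.0849
```

>>> drive_tool([
  [100, 0.019, 0.04, 0, 0],
  [100, 0.019, 0.04, 0, 0],
  [100, 0.019, 0.04, 0, 0],
  [100, 0.019, 0.04, 0, 0],
  [100, 0.019, 0.04, 0, 0],
  [100, 0.019, 0.04, 0, 0],
  [100, 0.019, 0.03, 0, 0],
  [100, 0, 0, 0, 0],
])

```text
clock: 2.9
position: [0.6271, 0.2342, 0.2328]
tool_rot: [3.137, -0.004, 0.402]
force: [-1.1, -0.4, -0.7]
grip_width: 0.086
```

```bash
cat > w.py <<'E'
from h import *
import sys
def look(fn):
    s=bot.observe(); ci=bot.camera_info('wrist'); im=save('wrist',fn)
    print('pos',np.round(s['position'],4),'rot',np.round(s['tool_rot'],3),'F',np.round(s['force'],1),'w',round(s['grip_width'],4),'q',np.round(s['qpos'],2),s['clock'])
    return s,ci,im
E
python3 - <<'E'
from w import *
s,ci,im=look('w1.png')
print(proj('wrist',[.625,.217,.028],ci),proj('wrist',list(s['position']),ci))
E
```

```text
pos [0.6271 0.2342 0.2328] rot [ 3.137 -0.004  0.402] F [-1.1 -0.4 -0.7] w 0.086 q [-0.27  0.6  -0.29  1.46  0.19  1.1  -1.76] 2.9
(np.float64(336.9476464721697), np.float64(178.47311067754762)) (np.float64(324.52418799639145), np.float64(257.7789115711655))
```

View pics/w1.png

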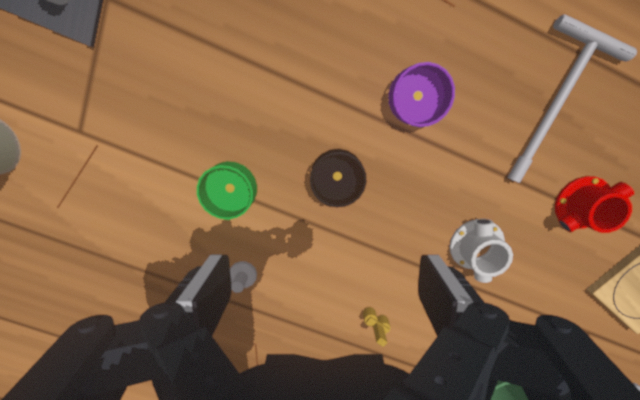

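>>> drive_tool([
  [100, -0.002, -0.017, -0.03, 0],
  [100, 0, 0, -0.045, 0],
  [100, 0, 0, -0.045, 0],
  [100, 0, 0, -0.045, 0],
  [100, 0, 0, -0.03, 0],
  [100, 0, 0, 0, 0],
])

```text
clock: 3.55
position: [0.624, 0.2084, 0.0341]
tool_rot: [3.134, -0.007, 0.397]
force: [-0.5, 0.2, 0.3]
grip_width: 0.0854
```

Run:
```python
from w import *
s,ci,im=look('w2.png')
```

```text
pos [0.624  0.2084 0.0341] rot [ 3.134 -0.007  0.397] F [-0.5  0.2  0.3] w 0.0854 q [-0.27  0.82 -0.23  1.63  0.27  0.72 -1.81] 3.55
```

View pics/w2.png

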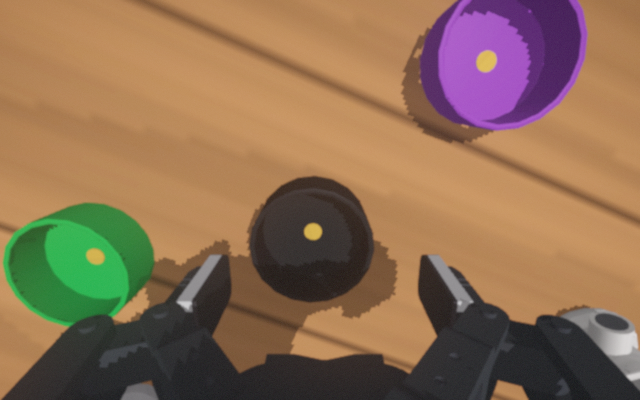

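Run:
```python
from w import *
im=cv2.imread('pics/w2.png')
for z,uv in((.005,(313,232)),(.005,(95,256)),(.005,(487,62))): print(np.round(ray('wrist',uv,z),4))
im=cv2.imread('pics/w2.png')
for p in([.625,.217],[.624,.211]):
  for z in(0,.028):
    q=[proj('wrist',[p[0]+.032*np.cos(t),p[1]+.032*np.sin(t),z]) for t in np.linspace(0,6.3,60)]
    cv2.polylines(im,[np.int32(q)],False,(0,255,255) if p[1]>.215 else (255,255,0),1)
cv2.imwrite('pics/w2b.png',im)
```

```text
[0.6232 0.215  0.005 ]
[0.5589 0.3296 0.005 ]
[0.7432 0.1685 0.005 ]
```

View pics/w2b.png

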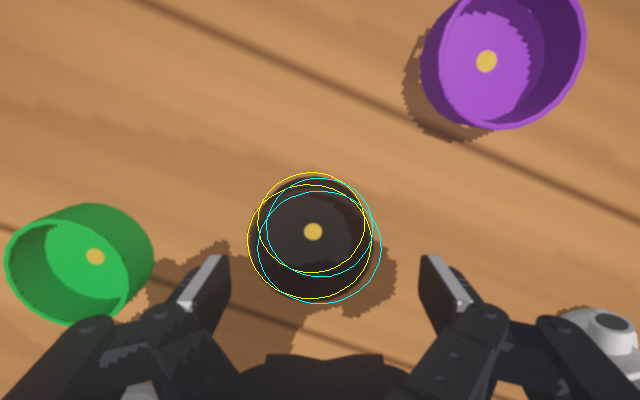

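>>> drive_tool([
  [100, 0, 0.007, -0.012, 0],
  [100, 0, 0, -0.015, 0],
  [100, 0, 0, 0, 0],
])

```text
clock: 3.9
position: [0.6275, 0.2163, 0.0125]
tool_rot: [3.133, -0.015, 0.395]
force: [-0.5, 0.1, 0.0]
grip_width: 0.0853
```

>>> drive_tool([
  [100, -0.004, -0.001, -0.008, 0],
  [100, 0, 0, 0, 0],
])

```text
clock: 4.1
position: [0.6237, 0.2155, 0.005]
tool_rot: [3.133, -0.017, 0.395]
force: [-1.2, -0.4, -0.7]
grip_width: 0.0852
```

>>> drive_tool([
  [40, 0, 0, 0, 0],
  [40, 0, 0, 0, 0],
  [40, 0, 0, 0, 0],
  [40, 0, 0, 0, 0],
  [40, 0, 0, 0, 0],
  [40, 0, 0, 0, 0],
], newtons=40)

```text
clock: 4.7
position: [0.6245, 0.2155, 0.0065]
tool_rot: [3.133, -0.019, 0.395]
force: [-0.1, 0.2, -1.2]
grip_width: 0.0617
```

Run:
```python
from w import *
s,ci,im=look('w3.png')
```

```text
pos [0.6245 0.2155 0.0065] rot [ 3.133 -0.019  0.395] F [-0.1  0.2 -1.2] w 0.0617 q [-0.28  0.86 -0.22  1.64  0.29  0.66 -1.83] 4.7
```

View pics/w3.png

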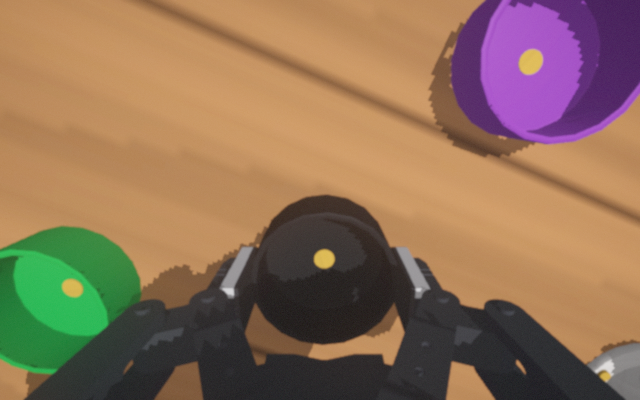

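>>> drive_tool([
  [40, 0, 0, 0.02, 0],
  [40, 0, 0, 0.04, 0],
  [40, 0, 0, 0.04, 0],
  [40, 0, 0, 0, 0],
])

```text
clock: 5.15
position: [0.6231, 0.2152, 0.1084]
tool_rot: [3.133, -0.016, 0.395]
force: [0.8, -0.2, -0.3]
grip_width: 0.0616
```

Run:
```python
from w import *
s,ci,im=look('w4.png')
```

```text
pos [0.6231 0.2152 0.1084] rot [ 3.133 -0.016  0.395] F [ 0.8 -0.2 -0.3] w 0.0616 q [-0.26  0.72 -0.26  1.61  0.24  0.84 -1.79] 5.15
```

View pics/w4.png

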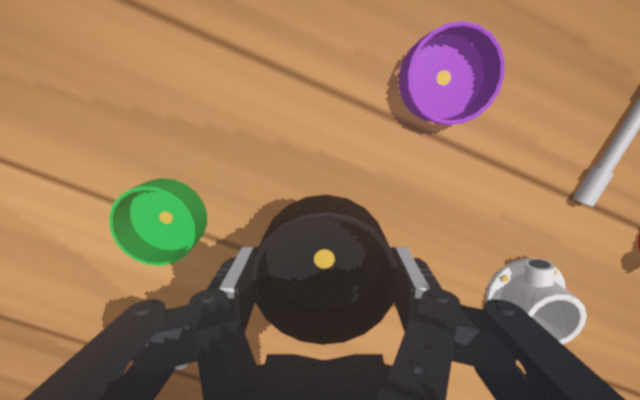

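Run:
```python
from w import *
print(ray('top',(413.5,201.6),.012),ray('scene',(260.4,162),.012))
t=cv2.imread('pics/t0.png')[170:235,380:445]; s=cv2.imread('pics/s0.png')[130:195,225:300]
def ov(im,cam,off,c,yaw,k=9):
    im=cv2.resize(im,None,fx=k,fy=k,interpolation=cv2.INTER_NEAREST)
    f=lambda P:np.int32([[(proj(cam,p)[0]+.5-off[0])*k,(proj(cam,p)[1]+.5-off[1])*k] for p in P])
    cv2.polylines(im,[f([[c[0]+.044*np.cos(a),c[1]+.044*np.sin(a),.012] for a in np.linspace(0,6.283,50)])],True,(255,0,0),1)
    R=np.array([[np.cos(yaw),-np.sin(yaw)],[np.sin(yaw),np.cos(yaw)]])
    cv2.polylines(im,[f([[*(np.array(c)+R@(np.array(q)*.05)),.012] for q in((1,1),(1,-1),(-1,-1),(-1,1))])],True,(0,0,255),1)
    return im
c=(ray('top',(413.5,201.6),.012)+ray('scene',(260.4,162),.012))[:2]/2
a=ov(t,'top',(380,170),c,-.24,6); b=ov(s,'scene',(225,130),c,-.24,5)
h=max(a.shape[0],b.shape[0]); a=cv2.copyMakeBorder(a,0,h-a.shape[0],0,0,0); b=cv2.copyMakeBorder(b,0,h-b.shape[0],0,0,0)
cv2.imwrite('pics/blk.png',np.hstack([a,b]))
# bowl offset
im=cv2.imread('pics/w3.png')
ci=bot.camera_info('wrist'); T=np.array(ci['cam_to_world']); st=bot.observe()
T[2,3]-= st['position'][2]-.0065; ci=dict(ci); ci['cam_to_world']=T
print('dot',ray('wrist',(324,259),.005,ci)-np.array([*st['position'][:2],0]))
```

```text
[ 0.644316   -0.21618513  0.012     ] [ 0.64348062 -0.21423744  0.012     ]
dot [-0.00142576 -0.00032115  0.005     ]
```

View pics/blk.png

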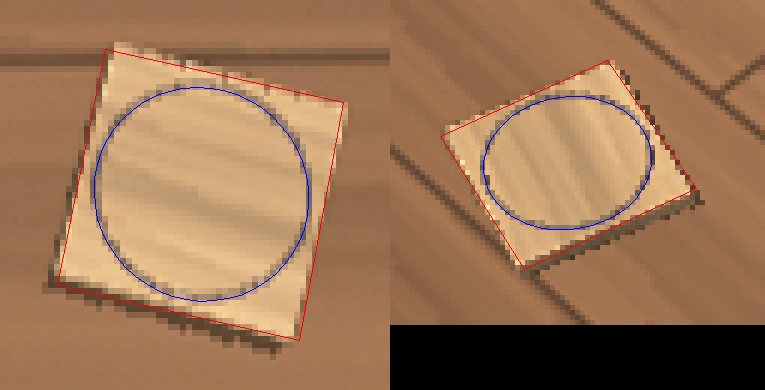

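>>> drive_tool([
  [40, 0.002, -0.045, 0, 0],
  [40, 0.002, -0.045, 0, 0],
  [40, 0.002, -0.045, 0, 0],
  [40, 0.002, -0.045, 0, 0],
  [40, 0.002, -0.045, 0, 0],
  [40, 0.002, -0.045, 0, 0],
  [40, 0.002, -0.045, 0, 0],
  [40, 0.002, -0.045, 0, 0],
  [40, 0.002, -0.03, 0, 0],
  [40, 0, 0, 0, 0],
])

```text
clock: 6.2
position: [0.6316, -0.189, 0.0947]
tool_rot: [3.139, -0.002, 0.4]
force: [-0.5, -0.7, -1.4]
grip_width: 0.061
```

>>> drive_tool([
  [40, 0.013, -0.025, 0, 0],
  [40, 0, 0, -0.04, 0],
  [40, 0, 0, 0, 0],
])

```text
clock: 6.5
position: [0.6435, -0.2146, 0.0506]
tool_rot: [-3.141, 0.001, 0.399]
force: [-1.3, 1.2, -2.2]
grip_width: 0.0617
```

Run:
```python
from w import *
s,ci,im=look('w5.png'); save('scene','s5.png')
b=cv2.imread('pics/s5.png')[90:240,180:380]; cv2.imwrite('pics/s5c.png',cv2.resize(b,None,fx=3,fy=3))
```

```text
pos [ 0.6435 -0.2146  0.0506] rot [-3.141e+00  1.000e-03  3.990e-01] F [-1.3  1.2 -2.2] w 0.0617 q [ 0.4   0.83 -0.26  1.55  0.27  0.8  -1.14] 6.5
```

View pics/w5.png

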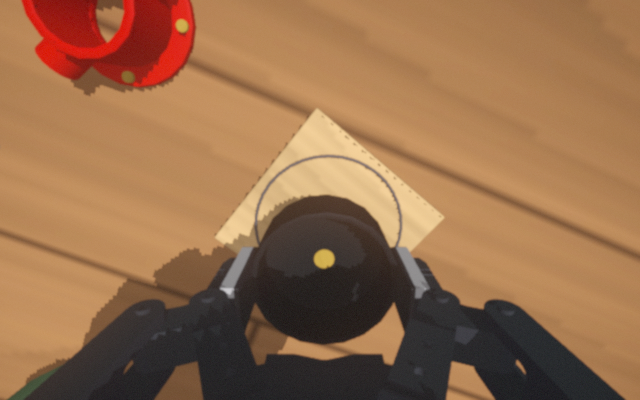

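View pics/s5c.png

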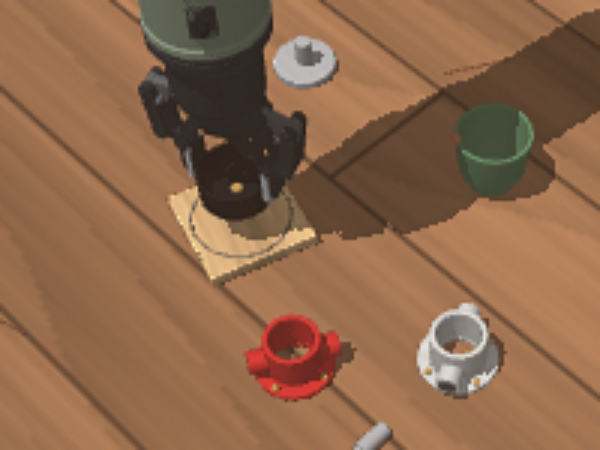

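>>> drive_tool([
  [40, 0.001, 0, -0.018, 0],
  [40, 0, 0, -0.01, 0],
  [40, 0, 0, 0, 0],
])

```text
clock: 6.9
position: [0.6495, -0.2144, 0.0301]
tool_rot: [3.135, -0.008, 0.4]
force: [-1.1, 0.7, -0.3]
grip_width: 0.0615
```

>>> drive_tool([
  [40, -0.005, 0, -0.008, 0],
  [40, 0, 0, 0, 0],
])

```text
clock: 7.1
position: [0.6443, -0.2139, 0.0224]
tool_rot: [3.135, -0.009, 0.401]
force: [-0.0, -0.8, -0.8]
grip_width: 0.0613
```

>>> drive_tool([
  [40, 0.001, -0.001, -0.003, 0],
  [40, 0, 0, 0, 0],
])

```text
clock: 7.3
position: [0.6456, -0.2151, 0.0198]
tool_rot: [3.134, -0.009, 0.401]
force: [-0.5, -0.2, -2.2]
grip_width: 0.0614
```

>>> drive_tool([
  [40, 0, 0, -0.0015, 0],
  [40, 0, 0, 0, 0],
])

```text
clock: 7.5
position: [0.6459, -0.2153, 0.0186]
tool_rot: [3.134, -0.01, 0.401]
force: [0.3, -0.5, -0.6]
grip_width: 0.0614
```

>>> drive_tool([
  [40, 0, 0, -0.0015, 0],
  [40, 0, 0, 0, 0],
])

```text
clock: 7.7
position: [0.6463, -0.2154, 0.0182]
tool_rot: [3.133, -0.01, 0.401]
force: [-0.3, 0.1, -2.2]
grip_width: 0.0614
```

>>> drive_tool([
  [40, 0, 0, -0.002, 0],
  [40, 0, 0, 0, 0],
])

```text
clock: 7.9
position: [0.6467, -0.2155, 0.0184]
tool_rot: [3.132, -0.011, 0.4]
force: [0.3, 0.3, -2.0]
grip_width: 0.0616
```

>>> drive_tool([
  [100, 0, 0, 0, 0],
  [100, 0, 0, 0, 0],
  [100, 0, 0, 0, 0],
  [100, 0, 0, 0, 0],
  [100, 0, 0, 0.03, 0],
  [100, 0, 0, 0.045, 0],
  [100, 0, 0, 0.045, 0],
  [100, 0, 0, 0.045, 0],
  [100, 0, 0, 0, 0],
])

```text
clock: 8.8
position: [0.6448, -0.2147, 0.1868]
tool_rot: [3.135, -0.008, 0.401]
force: [0.5, 0.1, 0.6]
grip_width: 0.0855
```

Run:
```python
from w import *
s,ci,im=look('w6.png'); save('scene','s6.png')
im=im[:,:,::-1].copy()
for c,r,z in(((.6445,-.2152),.044,.012),((.6445,-.2152),.032,.012),((.6445,-.2152),.032,.04)):
    cv2.polylines(im,[np.int32([proj('wrist',[c[0]+r*np.cos(a),c[1]+r*np.sin(a),z],ci) for a in np.linspace(0,6.283,50)])],True,(0,255,0),1)
cv2.imwrite('pics/w6b.png',im)
```

```text
pos [ 0.6448 -0.2147  0.1868] rot [ 3.135 -0.008  0.401] F [0.5 0.1 0.6] w 0.0855 q [ 0.42  0.66 -0.29  1.48  0.21  1.02 -1.1 ] 8.8
```

View pics/w6b.png

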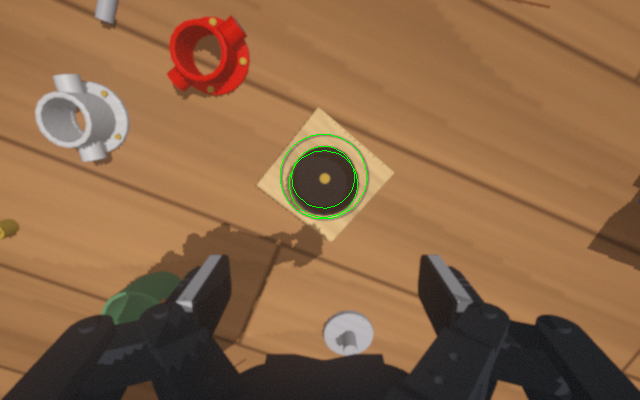

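>>> drive_tool([
  [100, -0.022, 0.038, 0, 0.14],
  [100, -0.022, 0.038, 0, 0.14],
  [100, -0.022, 0.038, 0, 0.14],
  [100, -0.022, 0.038, 0, 0.14],
  [100, -0.022, 0.038, 0, 0.14],
  [100, -0.022, 0.038, 0, 0.14],
  [100, -0.022, 0.038, 0, 0.14],
  [100, -0.022, 0.038, 0, 0.14],
  [100, 0, 0, 0, 0],
])

```text
clock: 9.8
position: [0.4519, 0.0982, 0.17]
tool_rot: [-3.132, 0.001, 1.568]
force: [0.9, -1.6, -0.5]
grip_width: 0.0854
```

Run:
```python
from w import *
print(ray('wrist',(325,178.5),.017))
s,ci,im=look('w7.png')
```

```text
[0.45120042 0.10130938 0.017     ]
pos [0.4519 0.0982 0.17  ] rot [-3.132e+00  1.000e-03  1.568e+00] F [ 0.9 -1.6 -0.5] w 0.0854 q [ 0.19  0.43 -0.67  2.04  0.36  0.8  -0.7 ] 9.8
```

View pics/w7.png

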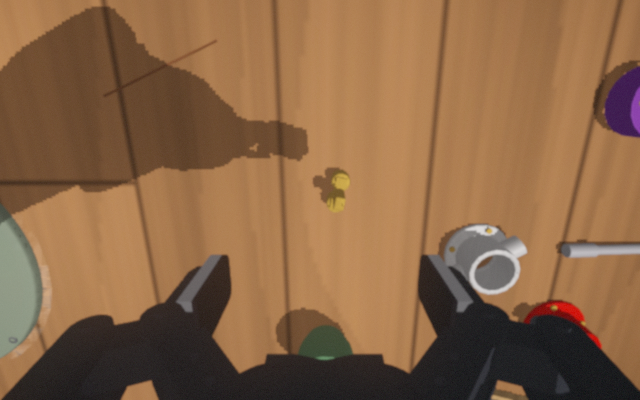

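Run:
```python
from w import *
im=cv2.imread('pics/w7.png')[150:240,280:400]; cv2.imwrite('pics/w7c.png',cv2.resize(im,None,fx=6,fy=6,interpolation=2))
print(ray('wrist',(338.5,192),.02))
```

```text
[0.46509031 0.08646854 0.02      ]
```

View pics/w7c.png

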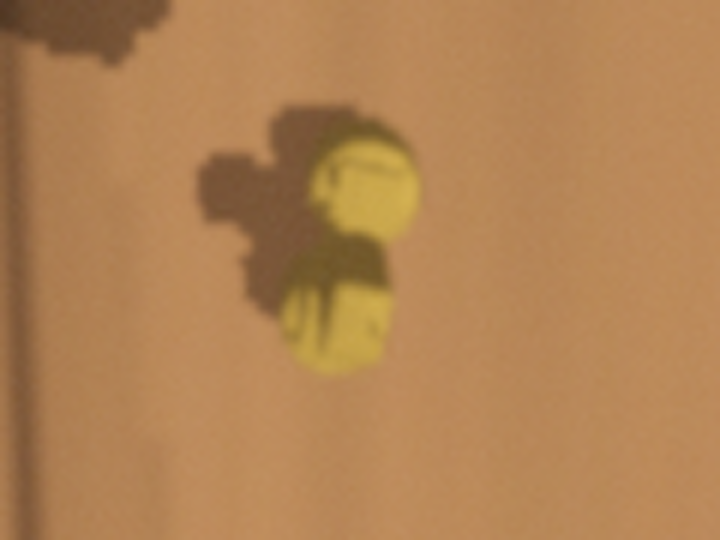

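>>> drive_tool([
  [100, 0.012, -0.01, -0.03, 0],
  [100, 0, 0, -0.04, 0],
  [100, 0, 0, 0, 0],
])

```text
clock: 10.15
position: [0.4655, 0.084, 0.0964]
tool_rot: [-3.13, 0.002, 1.557]
force: [-0.3, 0.1, 0.1]
grip_width: 0.0854
```

Run:
```python
from w import *
s,ci,im=look('w8.png')
im=cv2.imread('pics/w8.png')[130:290,230:430]; cv2.imwrite('pics/w8c.png',cv2.resize(im,None,fx=4,fy=4,interpolation=2))
```

```text
pos [0.4655 0.084  0.0964] rot [-3.130e+00  2.000e-03  1.557e+00] F [-0.3  0.1  0.1] w 0.0854 q [ 0.14  0.56 -0.58  2.07  0.49  0.66 -0.78] 10.15
```

View pics/w8c.png

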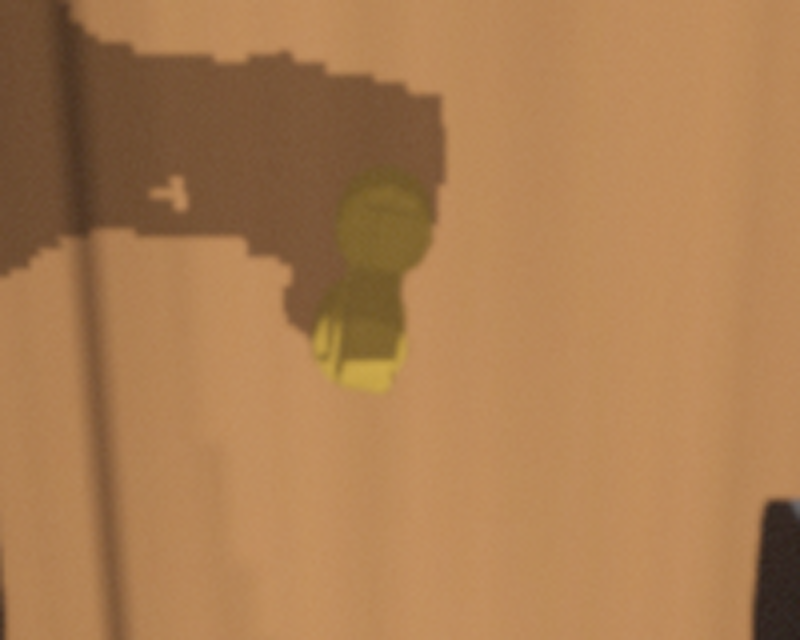

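```bash
cat > ov.py <<'E'
from w import *
def floats_ov(fn,ci,c,yaw,crop,k,out):
    x0,y0,x1,y1=crop
    im=cv2.resize(cv2.imread(fn)[y0:y1,x0:x1],None,fx=k,fy=k,interpolation=2)
    R=np.array([[np.cos(yaw),-np.sin(yaw)],[np.sin(yaw),np.cos(yaw)]])
    def pl(P,z,col):
        q=[proj('wrist',[*(np.array(c)+R@np.array(p)),z],ci) for p in P]
        cv2.polylines(im,[np.int32([[(u+.5-x0)*k,(v+.5-y0)*k] for u,v in q])],True,col,1)
    for sx in(-.011,.011):
        for z in(0,.019): pl([[sx+.009*np.cos(a),.009*np.sin(a)] for a in np.linspace(0,6.283,40)],z,(255,0,0))
    for z in(.022,.052): pl([[.006,.0045],[.006,-.0045],[-.006,-.0045],[-.006,.0045]],z,(0,0,255))
    cv2.imwrite(out,im)
E
python3 - <<'E'
from ov import *
a=ray('wrist',(326,185.5),.019); b=ray('wrist',(322.5,218.5),.052)
print(a,b,np.linalg.norm(a[:2]-b[:2]),np.arctan2(*(a-b)[[1,0]]))
ci=bot.camera_info('wrist')
yaw=np.arctan2(*(a-b)[[1,0]])
floats_ov('pics/w8.png',ci,b[:2],yaw,(230,130,430,290),4,'pics/w8d.png')
E
```

```text
[0.46743656 0.10001091 0.019     ] [0.46520605 0.08734125 0.052     ] 0.01286449754633645 1.3965314742466493
```

View pics/w8d.png

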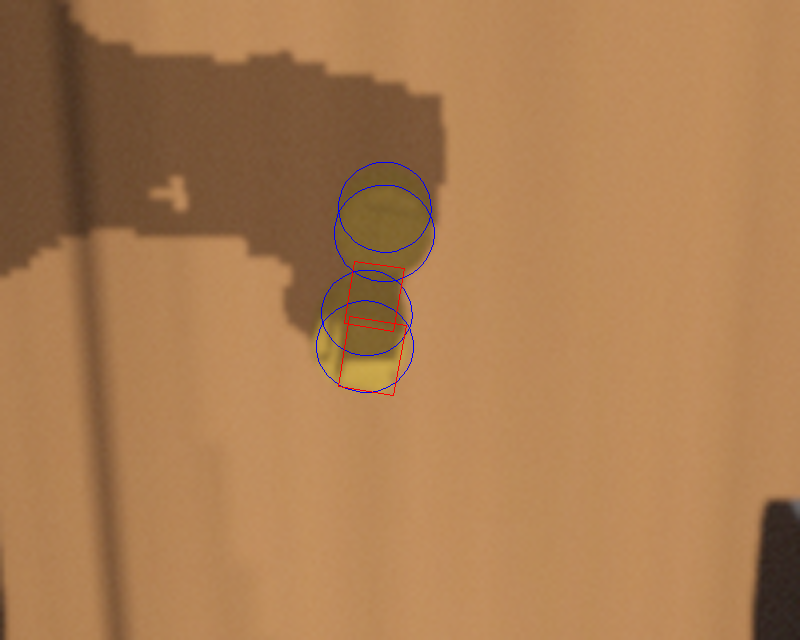

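>>> drive_tool([
  [50, 0, 0.004, -0.02, -0.09],
  [50, 0, 0, -0.025, -0.09],
  [50, 0, 0, -0.01, 0],
  [50, 0, 0, 0, 0],
  [50, 0, 0, 0, 0],
])

```text
clock: 10.7
position: [0.4701, 0.0876, 0.048]
tool_rot: [-3.138, 0.0, 1.371]
force: [-0.2, 0.0, 0.5]
grip_width: 0.0426
```

Run:
```python
from ov import *
s,ci,im=look('w9.png')
floats_ov('pics/w9.png',ci,(.4658,.0885),1.38,(220,150,430,310),3.8,'pics/w9d.png')
```

```text
pos [0.4701 0.0876 0.048 ] rot [-3.138  0.     1.371] F [-0.2  0.   0.5] w 0.0426 q [ 0.04  0.63 -0.46  2.09  0.54  0.54 -1.01] 10.7
```

View pics/w9d.png

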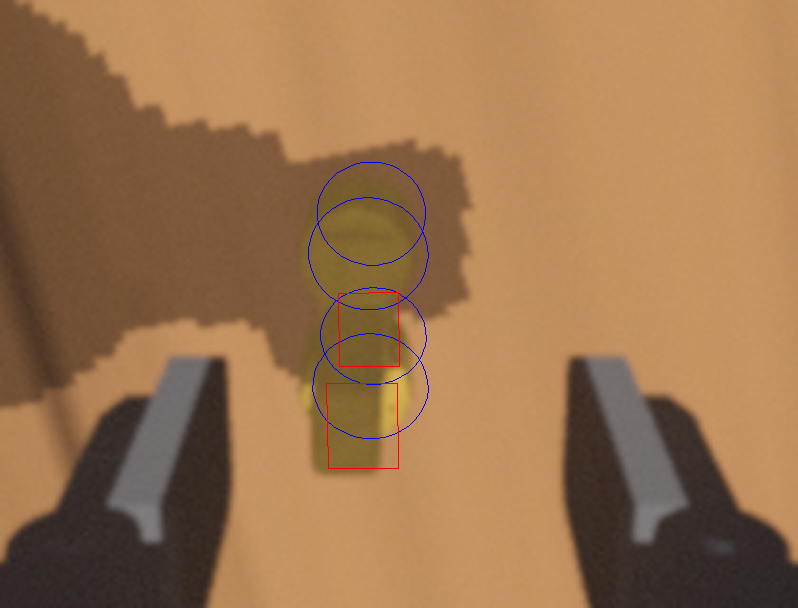

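>>> drive_tool([
  [50, -0.0065, 0.001, -0.008, 0],
  [50, 0, 0, -0.008, 0],
  [50, 0, 0, 0, 0],
])

```text
clock: 11.05
position: [0.4642, 0.0884, 0.0328]
tool_rot: [-3.14, -0.001, 1.372]
force: [1.4, 0.9, 0.9]
grip_width: 0.0425
```

Run:
```python
from ov import *
s,ci,im=look('w10.png')
floats_ov('pics/w10.png',ci,(.4633,.0889),1.38,(220,150,430,310),3.8,'pics/w10d.png')
```

```text
pos [0.4642 0.0884 0.0328] rot [-3.140e+00 -1.000e-03  1.372e+00] F [1.4 0.9 0.9] w 0.0425 q [ 0.02  0.65 -0.43  2.11  0.57  0.49 -1.05] 11.05
```

View pics/w10d.png

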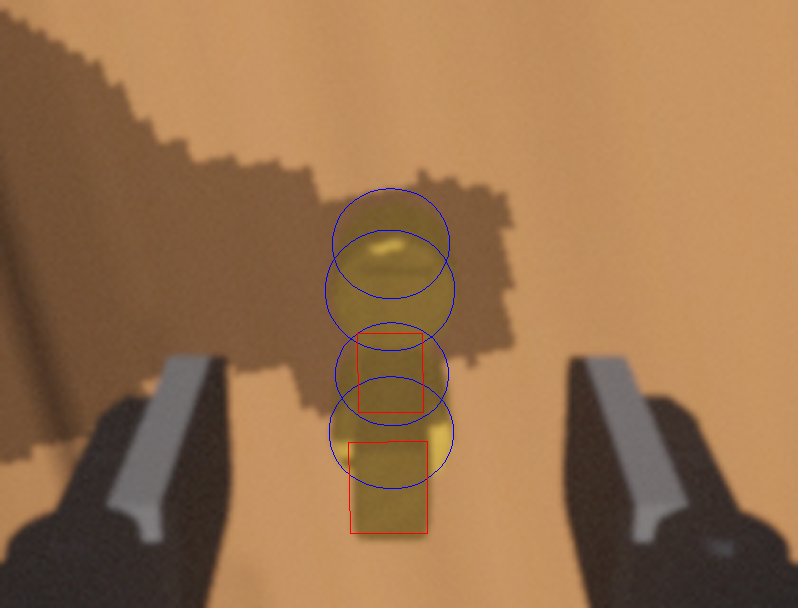

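>>> drive_tool([
  [0, 0, 0, -0.002, 0],
  [0, 0, 0, 0, 0],
  [0, 0, 0, 0, 0],
  [0, 0, 0, 0, 0],
  [0, 0, 0, 0, 0],
  [0, 0, 0, 0, 0],
], newtons=40)

```text
clock: 11.7
position: [0.4645, 0.0886, 0.0312]
tool_rot: [-3.141, -0.001, 1.373]
force: [0.3, -0.0, -0.2]
grip_width: 0.0079
```

Run:
```python
from ov import *
s,ci,im=look('w11.png')
floats_ov('pics/w11.png',ci,(.4635,.0889),1.38,(220,150,430,310),3.8,'pics/w11d.png')
```

```text
pos [0.4645 0.0886 0.0312] rot [-3.141e+00 -1.000e-03  1.373e+00] F [ 0.3 -0.  -0.2] w 0.0079 q [ 0.01  0.66 -0.43  2.11  0.57  0.49 -1.05] 11.7
```

View pics/w11d.png

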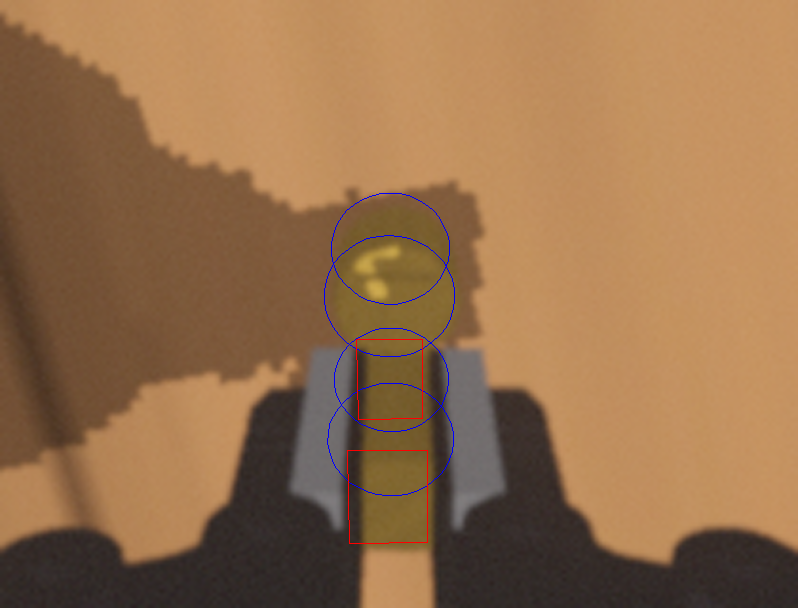

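>>> drive_tool([
  [0, 0, 0, 0.03, 0],
  [0, 0, 0, 0.045, 0],
  [0, 0.022, -0.037, 0.02, 0],
  [0, 0.022, -0.037, 0.01, 0],
  [0, 0.022, -0.037, 0, 0],
  [0, 0.022, -0.037, 0, 0],
  [0, 0.022, -0.037, 0, 0],
  [0, 0.022, -0.037, 0, 0],
  [0, 0.022, -0.037, 0, 0],
  [0, 0.022, -0.037, 0, 0],
  [0, 0, 0, 0, 0],
])

```text
clock: 12.85
position: [0.6434, -0.2211, 0.1415]
tool_rot: [-3.141, 0.0, 1.377]
force: [-0.9, 1.6, -1.7]
grip_width: 0.0075
```

Run:
```python
from ov import *
s,ci,im=look('w12.png')
```

```text
pos [ 0.6434 -0.2211  0.1415] rot [-3.141  0.     1.377] F [-0.9  1.6 -1.7] w 0.0075 q [ 0.56  0.75 -0.52  1.5   0.42  1.01 -0.26] 12.85
```

View pics/w12.png

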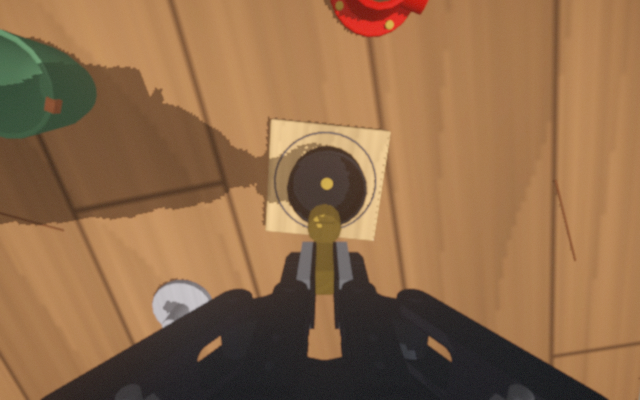

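Run:
```python
from ov import *
print(ray('wrist',(326.5,183.5),.017))
im=cv2.imread('pics/w12.png')
c=ray('wrist',(326.5,183.5),.017)
for r,z in((.032,.012),(.032,.04),(.029,.04)):
    cv2.polylines(im,[np.int32([proj('wrist',[c[0]+r*np.cos(a),c[1]+r*np.sin(a),z]) for a in np.linspace(0,6.283,50)])],True,(0,255,0),1)
cv2.imwrite('pics/w12b.png',cv2.resize(im[100:260,240:440],None,fx=4,fy=4))
```

```text
[ 0.64556407 -0.21273618  0.017     ]
```

View pics/w12b.png

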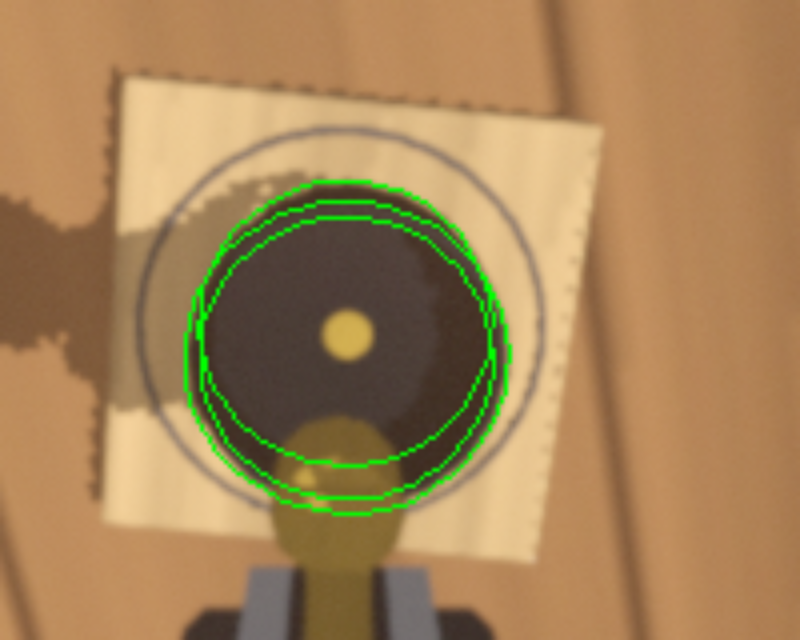

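>>> drive_tool([
  [0, 0.002, 0.0075, -0.02, 0],
  [0, 0, 0, -0.025, 0],
  [0, 0, 0, 0, 0],
])

```text
clock: 13.2
position: [0.644, -0.2083, 0.0955]
tool_rot: [-3.14, -0.002, 1.38]
force: [-1.0, -1.0, -0.7]
grip_width: 0.008
```

Run:
```python
from ov import *
s,ci,im=look('w13.png')
im=cv2.imread('pics/w13.png')
cv2.imwrite('pics/w13b.png',cv2.resize(im[140:330,220:440],None,fx=3.5,fy=3))
```

```text
pos [ 0.644  -0.2083  0.0955] rot [-3.14e+00 -2.00e-03  1.38e+00] F [-1.  -1.  -0.7] w 0.008 q [ 0.54  0.8  -0.51  1.53  0.45  0.93 -0.3 ] 13.2
```

View pics/w13b.png

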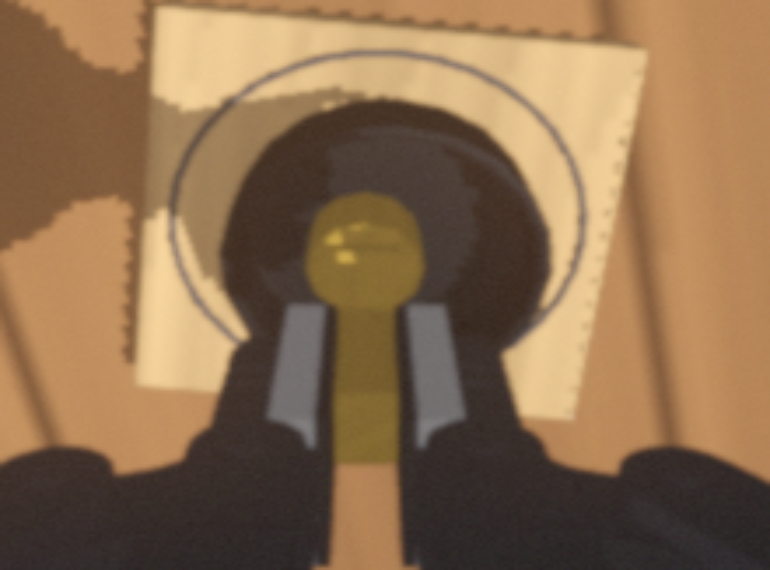

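>>> drive_tool([
  [0, 0.0015, -0.005, -0.01, 0],
  [0, 0, 0, -0.01, 0],
  [0, 0, 0, 0, 0],
])

```text
clock: 13.55
position: [0.6476, -0.2128, 0.0788]
tool_rot: [3.138, -0.002, 1.382]
force: [-0.4, 0.2, -1.3]
grip_width: 0.0079
```

>>> drive_tool([
  [0, -0.002, -0.001, -0.012, 0],
  [0, 0, 0, -0.008, 0],
  [0, 0, 0, 0, 0],
])

```text
clock: 13.85
position: [0.6456, -0.2141, 0.0577]
tool_rot: [3.137, -0.002, 1.381]
force: [0.3, -0.2, -0.4]
grip_width: 0.0076
```

Run:
```python
from ov import *
s,ci,im=look('w14.png')
im=cv2.imread('pics/w14.png')
c=(.6452,-.2133)
for r,z in((.032,.012),(.032,.04),(.029,.04)):
    cv2.polylines(im,[np.int32([proj('wrist',[c[0]+r*np.cos(a),c[1]+r*np.sin(a),z]) for a in np.linspace(0,6.283,50)])],True,(0,255,0),1)
cv2.imwrite('pics/w14b.png',cv2.resize(im[140:330,220:440],None,fx=3.5,fy=3))
```

```text
pos [ 0.6456 -0.2141  0.0577] rot [ 3.137e+00 -2.000e-03  1.381e+00] F [ 0.3 -0.2 -0.4] w 0.0076 q [ 0.53  0.85 -0.49  1.54  0.48  0.86 -0.31] 13.85
```

View pics/w14b.png

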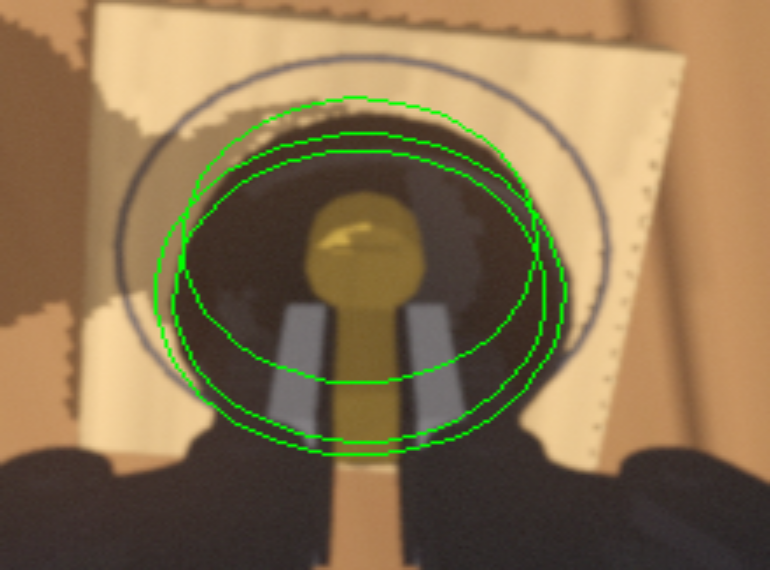

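>>> drive_tool([
  [0, 0.001, -0.001, -0.006, 0],
  [0, 0, 0, 0, 0],
])

```text
clock: 14.1
position: [0.647, -0.2153, 0.052]
tool_rot: [3.137, -0.002, 1.381]
force: [-0.6, 0.1, -1.3]
grip_width: 0.0078
```

>>> drive_tool([
  [0, 0, 0, -0.002, 0],
  [0, 0, 0, 0, 0],
])

```text
clock: 14.3
position: [0.6472, -0.2153, 0.05]
tool_rot: [3.136, -0.002, 1.381]
force: [-1.1, 0.4, -0.2]
grip_width: 0.0083
```

>>> drive_tool([
  [0, 0, 0, -0.002, 0],
  [0, 0, 0, 0, 0],
])

```text
clock: 14.5
position: [0.6475, -0.2153, 0.0484]
tool_rot: [3.135, -0.002, 1.381]
force: [1.4, 1.1, -1.6]
grip_width: 0.0077
```

>>> drive_tool([
  [0, -0.001, 0, -0.0015, 0],
  [0, 0, 0, 0, 0],
])

```text
clock: 14.7
position: [0.6478, -0.2153, 0.0485]
tool_rot: [3.132, -0.002, 1.381]
force: [0.4, 0.7, -1.0]
grip_width: 0.0077
```

>>> drive_tool([
  [0, 0, 0, -0.0015, 0],
  [0, 0, 0, 0, 0],
])

```text
clock: 14.9
position: [0.6485, -0.2153, 0.0483]
tool_rot: [3.131, -0.002, 1.381]
force: [-0.2, -0.2, -1.0]
grip_width: 0.008
```

>>> drive_tool([
  [35, 0, 0, 0, 0],
  [35, 0, 0, 0, 0],
  [35, 0, 0, 0, 0],
  [35, 0, 0, 0.03, 0],
  [35, 0, 0, 0.045, 0],
  [100, 0, 0, 0.045, 0],
  [100, 0, 0, 0.02, 0],
  [100, 0, 0, 0, 0],
])

```text
clock: 15.7
position: [0.6462, -0.2146, 0.1909]
tool_rot: [3.135, -0.003, 1.382]
force: [0.1, -0.4, 0.3]
grip_width: 0.0719
```

Run:
```python
from ov import *
s,ci,im=look('w15.png')
im=cv2.imread('pics/w15.png')
cv2.imwrite('pics/w15b.png',cv2.resize(im[100:280,220:440],None,fx=3.5,fy=3.5))
```

```text
pos [ 0.6462 -0.2146  0.1909] rot [ 3.135e+00 -3.000e-03  1.382e+00] F [ 0.1 -0.4  0.3] w 0.0719 q [ 0.57  0.7  -0.55  1.46  0.39  1.08 -0.24] 15.7
```

View pics/w15b.png

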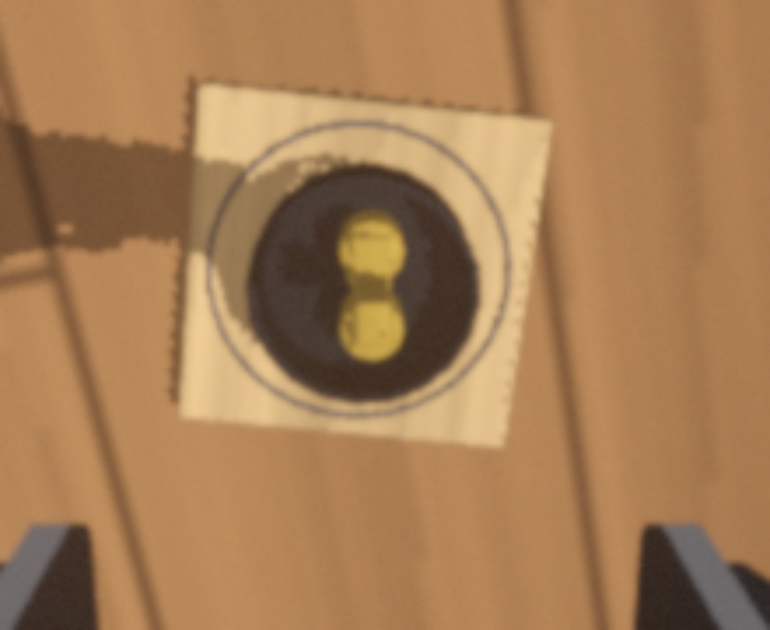

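```bash
cat > fit.py <<'E'
from ov import *
from scipy.optimize import minimize
def ring(c,r,z,n=72): return [[c[0]+r*np.cos(a),c[1]+r*np.sin(a),z] for a in np.linspace(0,2*np.pi,n,endpoint=False)]
def fit(cam,ci,mask,c0,parts):  # parts list of (r,z) stacked: hull of projections
    S=8
    def ren(c):
        P=np.array([proj(cam,p,ci) for r,z in parts for p in ring(c,r,z)])
        h=cv2.convexHull(np.float32(P))
        m=np.zeros(mask.shape,np.uint8); cv2.fillPoly(m,[np.int32(np.round(h*16))],1,shift=4); return m
    def cost(c): m=ren(c); return (m!=mask).sum()
    best=(1e9,None)
    for step in(.002,.0007,.00025):
        b=best[1] if best[1] is not None else c0
        for i in range(-4,5):
            for j in range(-4,5):
                c=(b[0]+i*step,b[1]+j*step); v=cost(c)
                if v<best[0]: best=(v,c)
    return best
E
python3 - <<'E'
from fit import *
ci=bot.camera_info('wrist'); im=cv2.imread('pics/w15.png')
g=im.max(2); m=np.zeros(g.shape,np.uint8); m[140:220,285:362]=(g[140:220,285:362]<88)
# hull of it
cs,_=cv2.findContours(cv2.morphologyEx(m,cv2.MORPH_OPEN,np.ones((3,3))),0,1); k=max(cs,key=cv2.contourArea); m2=np.zeros_like(m); cv2.fillPoly(m2,[cv2.convexHull(k)],1)
print(m2.sum(),cv2.boundingRect(k))
b=fit('wrist',ci,m2,(.646,-.215),[(.032,.012),(.032,.04)]); print(b)
x=im.copy(); x[m2>0]=(x[m2>0]//2+np.array([0,0,120])).astype(np.uint8)
P=cv2.convexHull(np.float32([proj('wrist',p,ci) for z in(.012,.04) for p in ring(b[1],.032,z)])); cv2.polylines(x,[np.int32(P)],True,(0,255,0),1)
cv2.imwrite('pics/w15f.png',cv2.resize(x[100:280,220:440],None,fx=3.5,fy=3.5))
E
```

```text
3389 (291, 148, 65, 66)
(np.int64(420), (0.6457, -0.21665))
```

View pics/w15f.png

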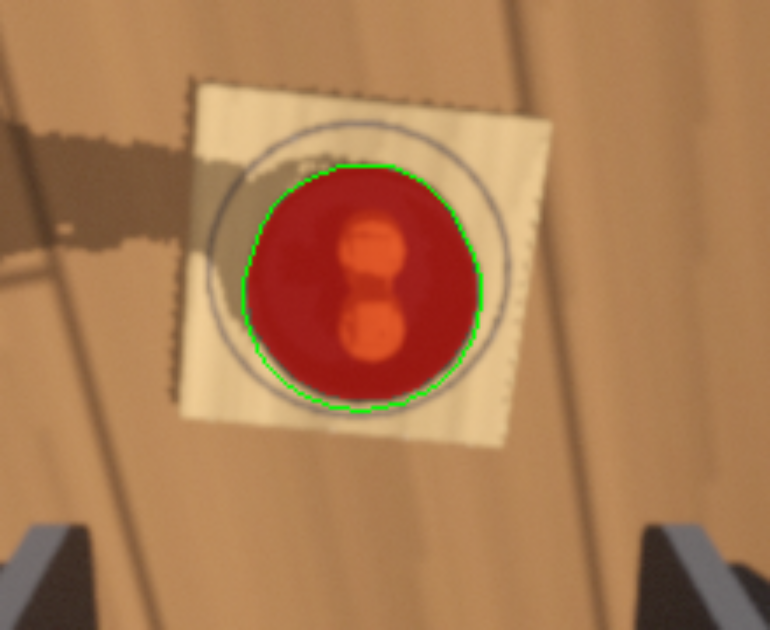

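>>> drive_tool([
  [100, -0.006, 0.038, 0, -0.145],
  [100, -0.006, 0.038, 0, -0.145],
  [100, -0.006, 0.038, 0, -0.145],
  [100, -0.006, 0.038, 0, -0.145],
  [100, -0.006, 0.038, 0, -0.145],
  [100, -0.004, 0.03, 0, -0.145],
  [100, 0, 0, 0, 0],
])

```text
clock: 16.45
position: [0.6047, 0.0111, 0.179]
tool_rot: [-3.137, 0.006, 0.481]
force: [0.3, -0.2, -0.1]
grip_width: 0.0853
```

Run:
```python
from ov import *
s,ci,im=look('w16.png')
```

```text
pos [0.6047 0.0111 0.179 ] rot [-3.137  0.006  0.481] F [ 0.3 -0.2 -0.1] w 0.0853 q [ 0.13  0.57 -0.36  1.69  0.24  0.93 -1.41] 16.45
```

View pics/w16.png

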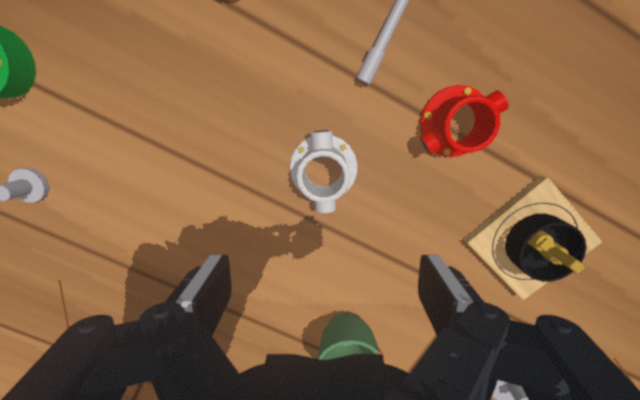

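```bash
cat >> ov.py <<'E'
def carb_ov(cam,fn,ci,c,yaw,crop,k,out,z0=0.):
    x0,y0,x1,y1=crop
    im=cv2.resize(cv2.imread(fn)[y0:y1,x0:x1],None,fx=k,fy=k,interpolation=2)
    R=np.array([[np.cos(yaw),-np.sin(yaw)],[np.sin(yaw),np.cos(yaw)]])
    def pl(P,col,cl=True):
        q=[proj(cam,[*(np.array(c)+R@np.array(p[:2])),p[2]+z0],ci) for p in P]
        cv2.polylines(im,[np.int32([[(u+.5-x0)*k,(v+.5-y0)*k] for u,v in q])],cl,col,1)
    A=np.linspace(0,2*np.pi,60,endpoint=False)
    for r,z,col in((.034,0,(255,0,0)),(.034,.006,(255,0,0)),(.024,.042,(0,0,255)),(.019,.042,(0,0,255))):
        pl([[r*np.cos(a),r*np.sin(a),z] for a in A],col)
    for sx in(-.038,.038): pl([[sx,.01*np.cos(a),.02+.01*np.sin(a)] for a in A],(0,255,0))
    cv2.imwrite(out,im)
E
python3 - <<'E'
from ov import *
ci=bot.camera_info('wrist')
a=ray('wrist',(320,135),.03);b=ray('wrist',(325.5,208),.03); print(a,b,np.arctan2(*(a-b)[[1,0]]),np.linalg.norm(a-b))
c=ray('wrist',(323.5,176),.042); print(c)
carb_ov('wrist','pics/w16.png',ci,c[:2],np.arctan2(*(a-b)[[1,0]]),(270,110,390,230),6,'pics/w16b.png')
E
```

```text
[0.64114804 0.03282996 0.03      ] [ 0.58216878 -0.00391451  0.03      ] 0.557164737936887 0.06948891401275539
[0.61182338 0.01378717 0.042     ]
```

View pics/w16b.png

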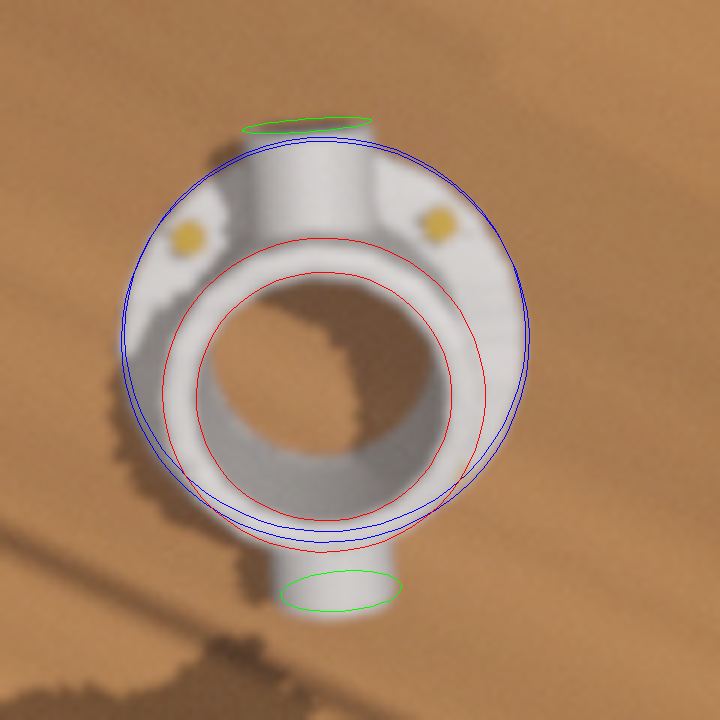

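>>> drive_tool([
  [100, 0.006, 0.003, -0.03, 0.055],
  [100, 0, 0, -0.045, 0],
  [100, 0, 0, -0.035, 0],
  [100, 0, 0, 0, 0],
])

```text
clock: 16.9
position: [0.6102, 0.0077, 0.0628]
tool_rot: [-3.139, 0.009, 0.547]
force: [-1.3, 0.3, 0.0]
grip_width: 0.0854
```

>>> drive_tool([
  [100, 0.001, 0.006, -0.015, 0],
  [100, 0, 0, -0.015, 0],
  [100, 0, 0, 0, 0],
])

```text
clock: 17.2
position: [0.612, 0.0121, 0.0323]
tool_rot: [-3.14, 0.009, 0.547]
force: [-0.7, -0.9, 0.7]
grip_width: 0.0849
```

Run:
```python
from ov import *
s,ci,im=look('w17.png')
carb_ov('wrist','pics/w17.png',ci,(.6118,.0138),.545,(190,110,470,330),2.8,'pics/w17b.png')
```

```text
pos [0.612  0.0121 0.0323] rot [-3.14   0.009  0.547] F [-0.7 -0.9  0.7] w 0.0849 q [ 0.09  0.78 -0.31  1.74  0.35  0.68 -1.43] 17.2
```

View pics/w17b.png

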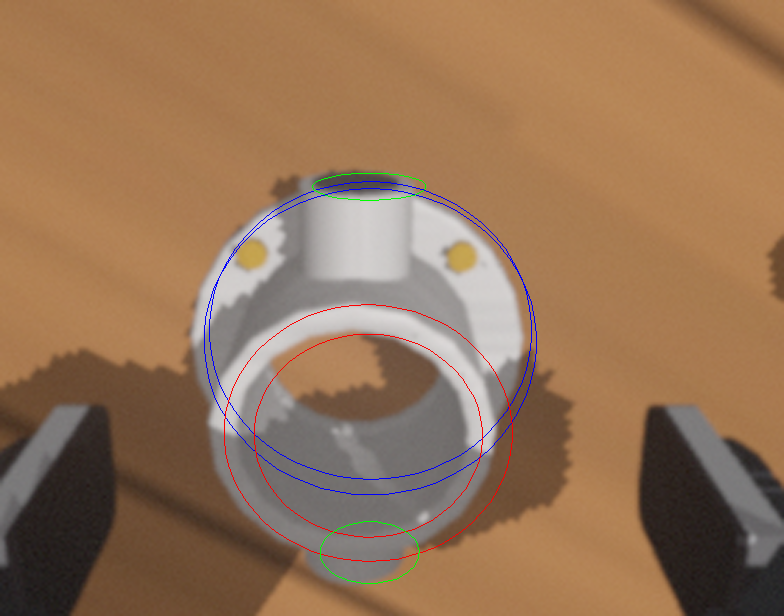

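>>> drive_tool([
  [100, -0.003, 0.003, -0.009, 0],
  [100, 0, 0, -0.009, 0],
  [100, 0, 0, 0, 0],
])

```text
clock: 17.55
position: [0.6105, 0.0154, 0.016]
tool_rot: [3.142, 0.005, 0.547]
force: [-0.2, 0.9, -0.3]
grip_width: 0.0857
```

Run:
```python
from ov import *
s,ci,im=look('w18.png')
carb_ov('wrist','pics/w18.png',ci,(.6095,.0148),.55,(190,110,470,330),2.8,'pics/w18b.png')
```

```text
pos [0.6105 0.0154 0.016 ] rot [3.142 0.005 0.547] F [-0.2  0.9 -0.3] w 0.0857 q [ 0.08  0.8  -0.3   1.75  0.36  0.65 -1.45] 17.55
```

View pics/w18b.png

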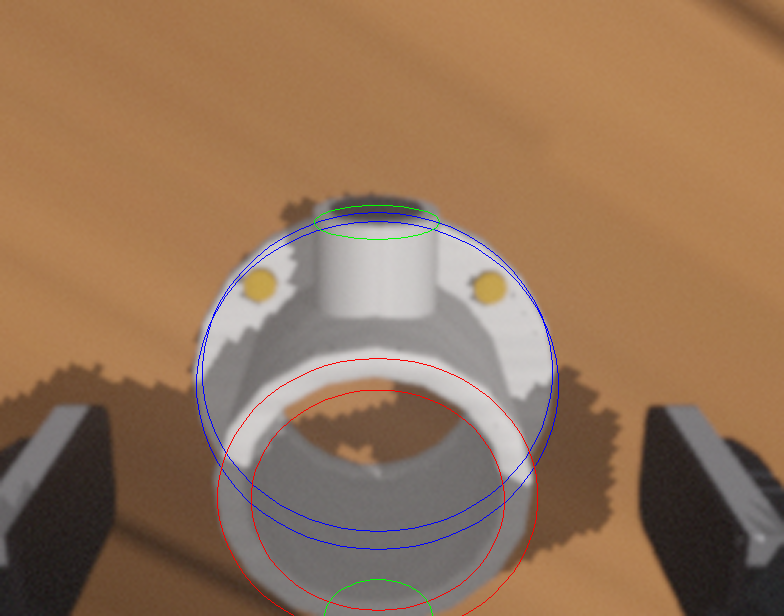

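>>> drive_tool([
  [25, 0, 0, -0.004, 0],
  [25, 0, 0, 0, 0],
  [25, 0, 0, 0, 0],
  [25, 0, 0, 0, 0],
  [25, 0, 0, 0, 0],
  [25, 0, 0, 0, 0],
], newtons=50)

```text
clock: 18.2
position: [0.6114, 0.0154, 0.0136]
tool_rot: [3.14, 0.003, 0.547]
force: [-0.2, 0.2, -2.0]
grip_width: 0.0472
```

Run:
```python
from ov import *
s,ci,im=look('w19.png')
carb_ov('wrist','pics/w19.png',ci,(.6105,.0155),.55,(190,110,470,330),2.8,'pics/w19b.png')
```

```text
pos [0.6114 0.0154 0.0136] rot [3.14e+00 3.00e-03 5.47e-01] F [-0.2  0.2 -2. ] w 0.0472 q [ 0.08  0.8  -0.29  1.75  0.36  0.64 -1.45] 18.2
```

View pics/w19b.png

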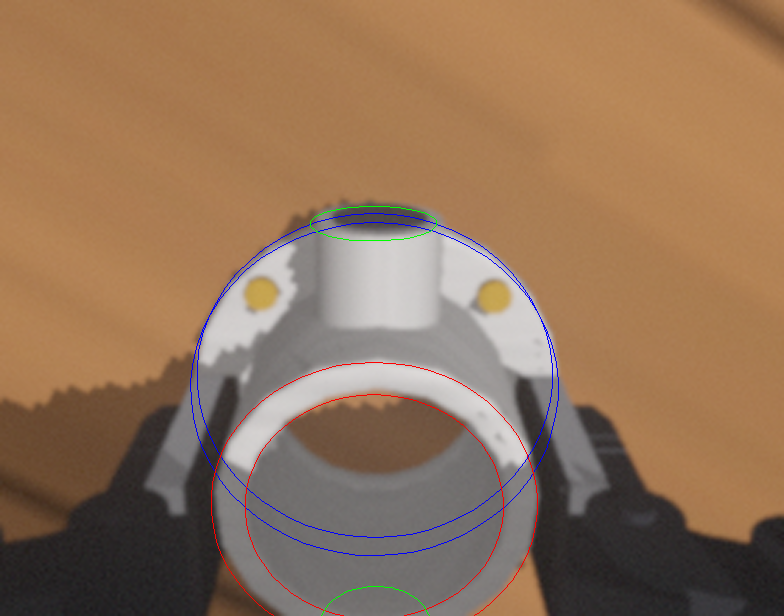

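>>> drive_tool([
  [25, 0, 0, 0.02, 0],
  [25, 0, 0, 0.045, 0],
  [25, 0, 0, 0.045, 0],
  [25, 0.006, -0.038, 0.01, 0],
  [25, 0.006, -0.038, 0, 0],
  [25, 0.006, -0.038, 0, 0],
  [25, 0.006, -0.038, 0, 0],
  [25, 0.006, -0.038, 0, 0],
  [25, 0.004, -0.035, 0, 0],
  [25, 0, 0, 0, 0],
])

```text
clock: 19.25
position: [0.6436, -0.2174, 0.1383]
tool_rot: [3.14, 0.004, 0.551]
force: [-1.1, -0.6, -1.9]
grip_width: 0.0475
```

Run:
```python
from ov import *
s,ci,im=look('w20.png')
```

```text
pos [ 0.6436 -0.2174  0.1383] rot [3.14  0.004 0.551] F [-1.1 -0.6 -1.9] w 0.0475 q [ 0.45  0.73 -0.35  1.51  0.28  0.96 -1.  ] 19.25
```

View pics/w20.png

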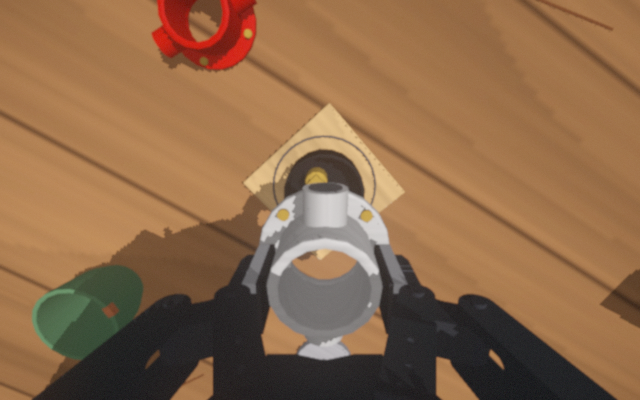

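>>> drive_tool([
  [25, 0.002, 0.0015, -0.02, 0],
  [25, 0, 0, -0.02, 0],
  [25, 0, 0, 0, 0],
])

```text
clock: 19.6
position: [0.6459, -0.2103, 0.0975]
tool_rot: [-3.14, 0.002, 0.554]
force: [-1.4, 0.3, -1.8]
grip_width: 0.0474
```

Run:
```python
from fit import *
s,ci,im=look('w21.png'); save('scene','s21.png'); save('top','t21.png')
im=cv2.imread('pics/w21.png')
c=(.6457,-.2157)
for r,z in((.032,.012),(.032,.04)):
    cv2.polylines(im,[np.int32([proj('wrist',p,ci) for p in ring(c,r,z)])],True,(0,255,0),1)
cv2.imwrite('pics/w21b.png',cv2.resize(im[80:330,190:460],None,fx=2.9,fy=2.4))
b=cv2.imread('pics/s21.png')[100:220,200:360]; cv2.imwrite('pics/s21b.png',cv2.resize(b,None,fx=4.5,fy=4.5,interpolation=2))
```

```text
pos [ 0.6459 -0.2103  0.0975] rot [-3.14e+00  2.00e-03  5.54e-01] F [-1.4  0.3 -1.8] w 0.0474 q [ 0.43  0.77 -0.34  1.53  0.3   0.89 -1.02] 19.6
```

View pics/w21b.png

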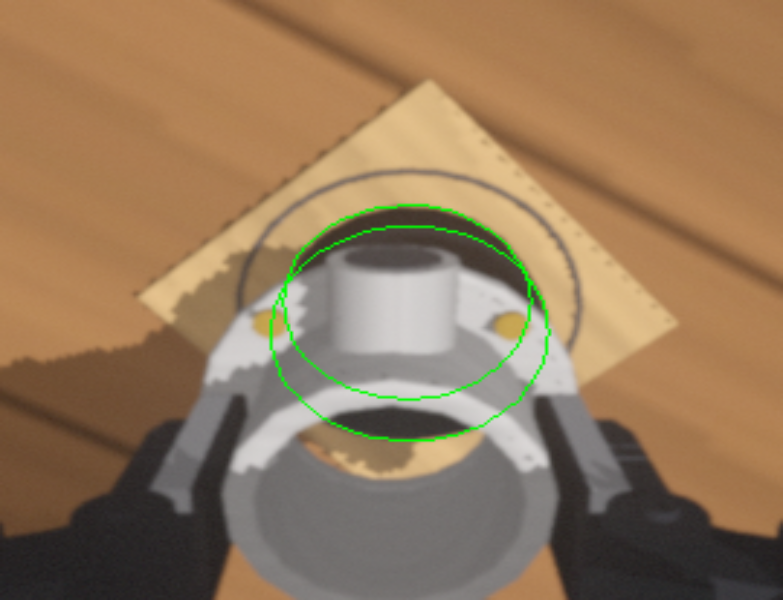

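View pics/s21b.png

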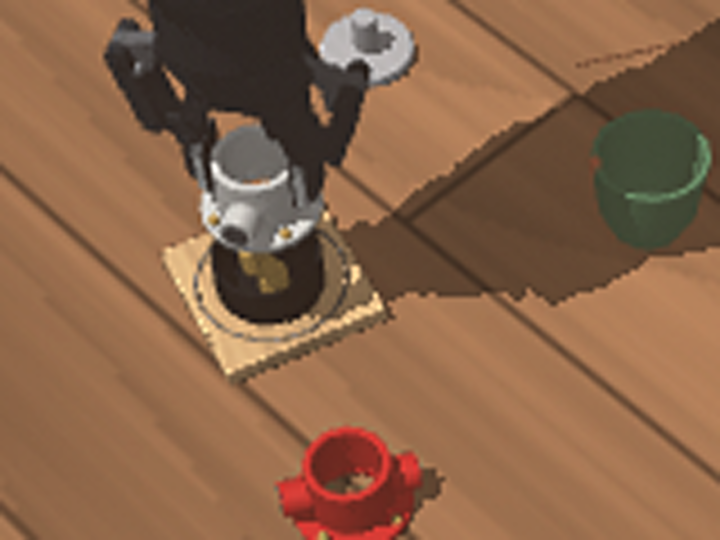

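>>> drive_tool([
  [25, 0, -0.005, -0.006, 0],
  [25, 0, 0, 0, 0],
])

```text
clock: 19.95
position: [0.6484, -0.2161, 0.0962]
tool_rot: [3.138, -0.002, 0.554]
force: [-0.4, -0.2, -2.2]
grip_width: 0.0472
```

Run:
```python
from fit import *
s,ci,im=look('w22.png'); T=s['position']
c=(.6457,-.2157); cc=(T[0]-.0006,T[1])
carb_ov('wrist','pics/w22.png',ci,cc,s['tool_rot'][2],(190,80,460,330),2.6,'pics/w22b.png',z0=T[2]-.0136)
im=cv2.imread('pics/w22b.png')
for r,z in((.032,.012),(.032,.04)):
    cv2.polylines(im,[np.int32([((u+.5-190)*2.6,(v+.5-80)*2.6) for u,v in [proj('wrist',p,ci) for p in ring(c,r,z)]])],True,(0,255,255),1)
cv2.imwrite('pics/w22b.png',im)
```

```text
pos [ 0.6484 -0.2161  0.0962] rot [ 3.138e+00 -2.000e-03  5.540e-01] F [-0.4 -0.2 -2.2] w 0.0472 q [ 0.44  0.78 -0.34  1.52  0.3   0.89 -1.01] 19.95
```

View pics/w22b.png

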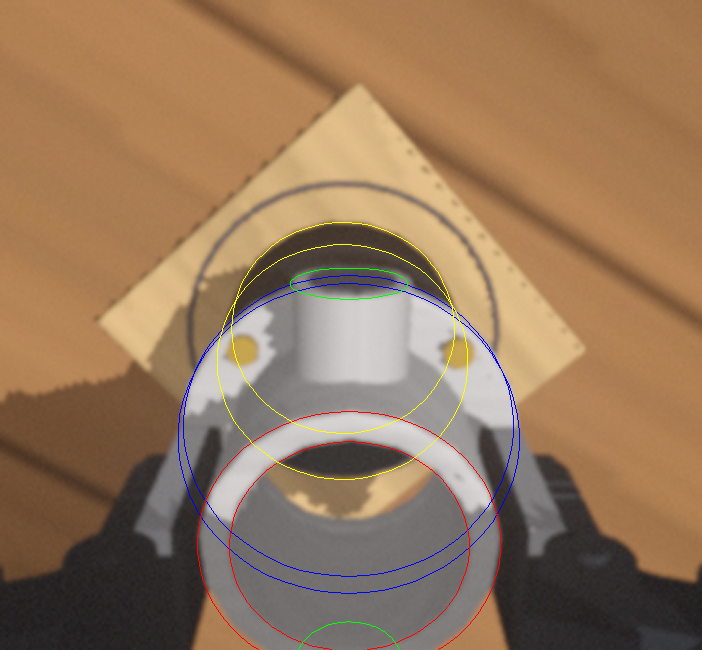

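>>> drive_tool([
  [25, -0.002, 0, -0.01, 0],
  [25, 0, 0, -0.01, 0],
  [25, 0, 0, 0, 0],
])

```text
clock: 20.3
position: [0.6467, -0.2157, 0.0756]
tool_rot: [3.137, -0.003, 0.555]
force: [-0.2, 0.2, -2.2]
grip_width: 0.0472
```

>>> drive_tool([
  [25, -0.001, 0, -0.009, 0],
  [25, 0, 0, -0.006, 0],
  [25, 0, 0, 0, 0],
])

```text
clock: 20.6
position: [0.6453, -0.2155, 0.0586]
tool_rot: [3.138, -0.003, 0.555]
force: [-0.0, 0.8, -1.2]
grip_width: 0.0477
```

Run:
```python
from fit import *
s,ci,im=look('w23.png'); save('scene','s23.png'); T=s['position']
c=(.6457,-.2157); cc=(T[0]-.0006,T[1])
carb_ov('wrist','pics/w23.png',ci,cc,s['tool_rot'][2],(190,80,460,330),2.6,'pics/w23b.png',z0=T[2]-.0136)
im=cv2.imread('pics/w23b.png')
for r,z in((.032,.012),(.032,.04)):
    cv2.polylines(im,[np.int32([((u+.5-190)*2.6,(v+.5-80)*2.6) for u,v in [proj('wrist',p,ci) for p in ring(c,r,z)]])],True,(0,255,255),1)
cv2.imwrite('pics/w23b.png',im)
b=cv2.imread('pics/s23.png')[100:220,200:360]; cv2.imwrite('pics/s23b.png',cv2.resize(b,None,fx=4.5,fy=4.5,interpolation=2))
```

```text
pos [ 0.6453 -0.2155  0.0586] rot [ 3.138e+00 -3.000e-03  5.550e-01] F [-0.   0.8 -1.2] w 0.0477 q [ 0.43  0.82 -0.32  1.55  0.32  0.82 -1.03] 20.6
```

View pics/w23b.png

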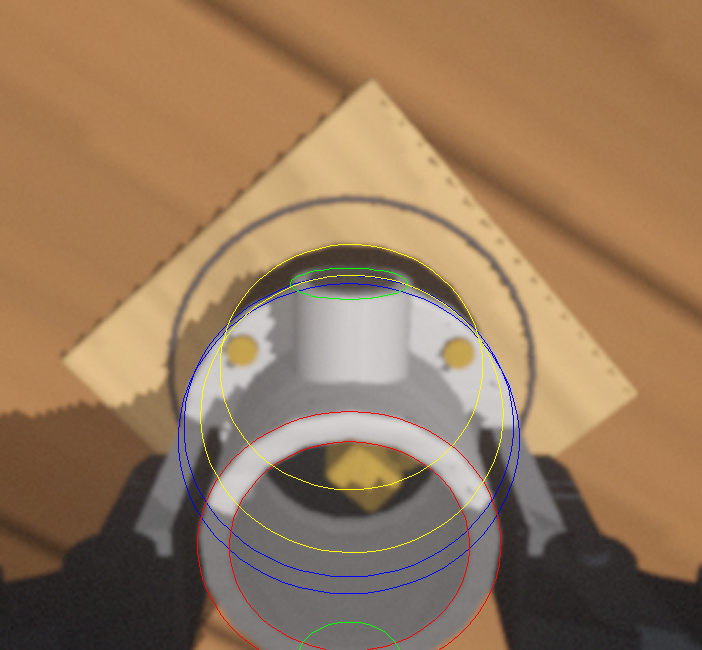

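View pics/s23b.png

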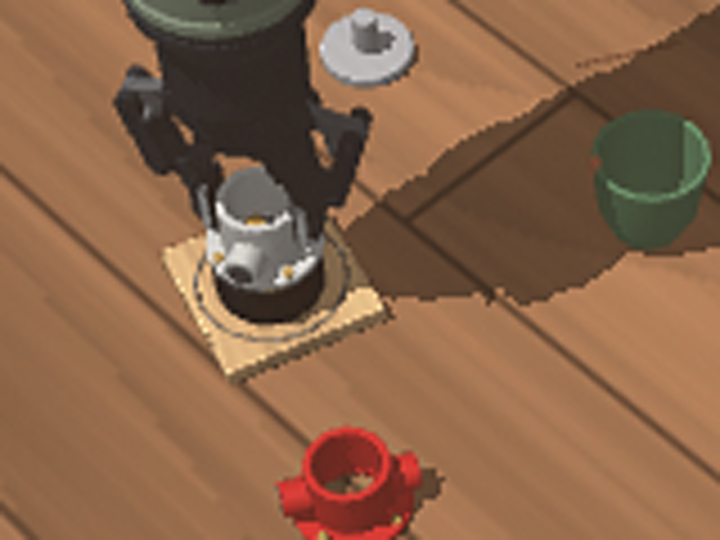

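>>> drive_tool([
  [25, 0.001, 0, -0.003, 0],
  [25, 0, 0, 0, 0],
])

```text
clock: 20.9
position: [0.6471, -0.2157, 0.0568]
tool_rot: [3.137, -0.004, 0.555]
force: [0.1, 0.4, -2.0]
grip_width: 0.0469
```

>>> drive_tool([
  [25, 0, 0, -0.002, 0],
  [25, 0, 0, 0, 0],
])

```text
clock: 21.1
position: [0.6473, -0.2157, 0.0549]
tool_rot: [3.136, -0.004, 0.555]
force: [0.2, -0.3, -2.3]
grip_width: 0.0474
```

>>> drive_tool([
  [25, 0, 0, -0.0015, 0],
  [25, 0, 0, 0, 0],
])

```text
clock: 21.3
position: [0.6476, -0.2157, 0.0537]
tool_rot: [3.136, -0.005, 0.555]
force: [0.8, -0.6, -1.3]
grip_width: 0.0472
```

>>> drive_tool([
  [25, -0.0015, 0, -0.001, 0],
  [25, 0, 0, 0, 0],
])

```text
clock: 21.5
position: [0.6476, -0.2157, 0.0539]
tool_rot: [3.134, -0.008, 0.555]
force: [-0.4, 1.3, -1.8]
grip_width: 0.0468
```

>>> drive_tool([
  [25, 0, 0, -0.0015, 0],
  [25, 0, 0, 0, 0],
])

```text
clock: 21.7
position: [0.648, -0.2156, 0.0536]
tool_rot: [3.133, -0.008, 0.555]
force: [-1.6, -0.1, 0.6]
grip_width: 0.0471
```

>>> drive_tool([
  [25, -0.0015, 0, 0.003, 0],
  [25, 0, 0, 0, 0],
])

```text
clock: 21.9
position: [0.6459, -0.2157, 0.0565]
tool_rot: [3.133, -0.008, 0.555]
force: [-0.7, -0.7, -2.2]
grip_width: 0.0475
```

Run:
```python
from fit import *
s,ci,im=look('w24.png'); save('scene','s24.png');save('top','t24.png'); T=s['position']
b=cv2.imread('pics/s24.png')[120:190,225:300]; b=cv2.resize(b,None,fx=9,fy=9,interpolation=2); cv2.imwrite('pics/s24b.png',b)
```

```text
pos [ 0.6459 -0.2157  0.0565] rot [ 3.133 -0.008  0.555] F [-0.7 -0.7 -2.2] w 0.0475 q [ 0.43  0.82 -0.32  1.55  0.33  0.81 -1.03] 21.9
```

View pics/s24b.png

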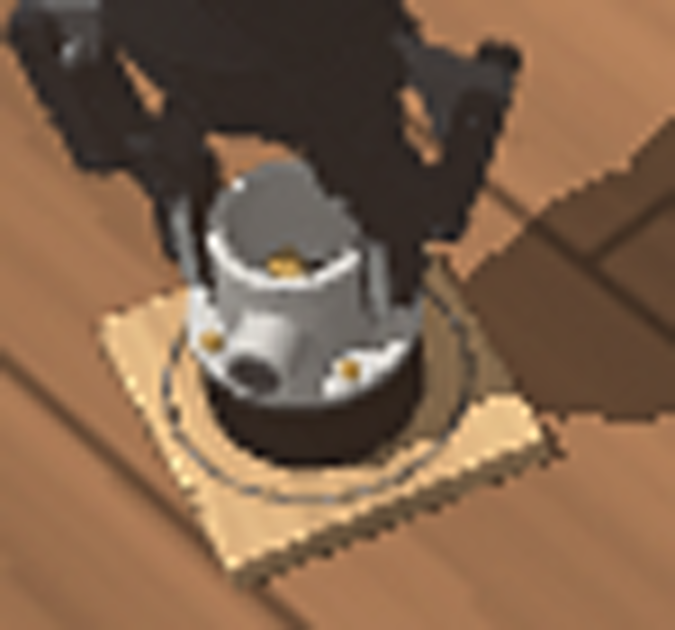

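View pics/w24.png

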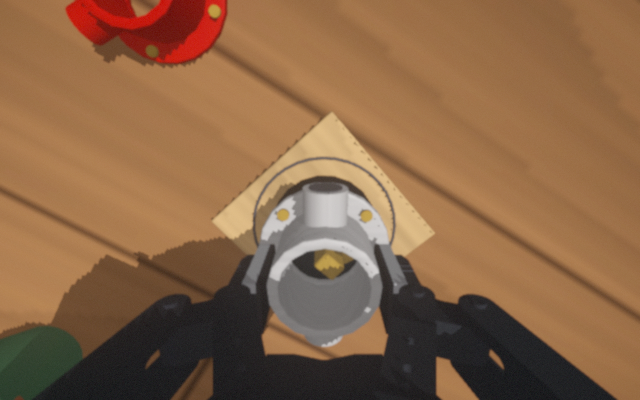

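>>> drive_tool([
  [25, -0.001, 0.0005, -0.0015, 0],
  [25, 0, 0, 0, 0],
])

```text
clock: 22.25
position: [0.6447, -0.215, 0.0541]
tool_rot: [3.134, -0.007, 0.555]
force: [0.9, 1.6, -2.4]
grip_width: 0.0471
```

>>> drive_tool([
  [25, -0.0005, 0, -0.002, 0],
  [25, 0, 0, -0.0005, 0],
])

```text
clock: 22.45
position: [0.6453, -0.2149, 0.0535]
tool_rot: [3.132, -0.009, 0.555]
force: [-4.4, 0.5, 8.5]
grip_width: 0.0474
```

>>> drive_tool([
  [85, 0, 0, 0, 0],
  [85, 0, 0, 0, 0],
  [85, 0, 0, 0, 0],
  [85, 0, 0, 0, 0],
  [85, 0, 0, 0.03, 0],
  [85, 0, 0, 0.045, 0],
  [85, 0, 0, 0.045, 0],
  [85, 0, 0, 0.03, 0],
  [85, 0, 0, 0, 0],
])

```text
clock: 23.35
position: [0.6439, -0.2142, 0.2074]
tool_rot: [3.135, -0.008, 0.555]
force: [0.3, 0.4, -1.3]
grip_width: 0.0727
```

Run:
```python
from fit import *
s,ci,im=look('w25.png'); save('scene','s25.png')
b=cv2.imread('pics/s25.png')[120:190,225:300]; b=cv2.resize(b,None,fx=8,fy=8,interpolation=2); cv2.imwrite('pics/s25b.png',b)
carb_ov('wrist','pics/w25.png',ci,(.6453,-.2152),.555,(230,80,430,280),3,'pics/w25b.png',z0=.04)
im=cv2.imread('pics/w25b.png')
for r,z in((.032,.012),(.032,.04),(.044,.012)):
    cv2.polylines(im,[np.int32([((u+.5-230)*3,(v+.5-80)*3) for u,v in [proj('wrist',p,ci) for p in ring((.6457,-.2157),r,z)]])],True,(0,255,255),1)
cv2.imwrite('pics/w25b.png',im)
```

```text
pos [ 0.6439 -0.2142  0.2074] rot [ 3.135 -0.008  0.555] F [ 0.3  0.4 -1.3] w 0.0727 q [ 0.46  0.65 -0.37  1.46  0.25  1.07 -0.97] 23.35
```

View pics/s25b.png

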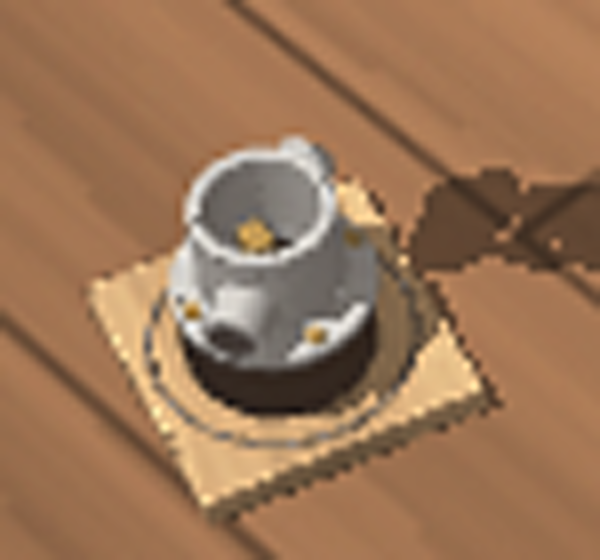

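View pics/w25b.png

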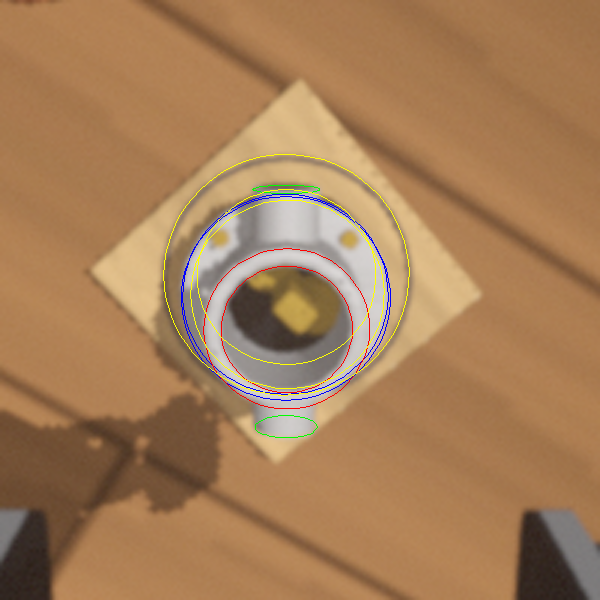

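>>> drive_tool([
  [85, -0.038, -0.022, 0, 0],
  [85, -0.038, -0.022, 0, 0],
  [85, -0.038, -0.022, 0, 0],
  [85, -0.035, -0.022, 0, 0],
  [85, -0.01, -0.005, 0, 0],
  [85, 0, 0, 0, 0],
])

```text
clock: 24.05
position: [0.4738, -0.3064, 0.1939]
tool_rot: [-3.133, 0.001, 0.557]
force: [0.6, -0.2, -1.6]
grip_width: 0.0728
```

Run:
```python
from fit import *
s,ci,im=look('w26.png')
im=cv2.imread('pics/w26.png'); 
for r,z in((.030,0),(.030,.008),(.008,.034)):
    cv2.polylines(im,[np.int32([proj('wrist',p,ci) for p in ring((.482,-.311),r,z)])],True,(0,255,255),1)
cv2.imwrite('pics/w26b.png',im)
```

```text
pos [ 0.4738 -0.3064  0.1939] rot [-3.133e+00  1.000e-03  5.570e-01] F [ 0.6 -0.2 -1.6] w 0.0728 q [ 0.75  0.49 -0.38  1.78  0.22  0.92 -0.74] 24.05
```

View pics/w26b.png

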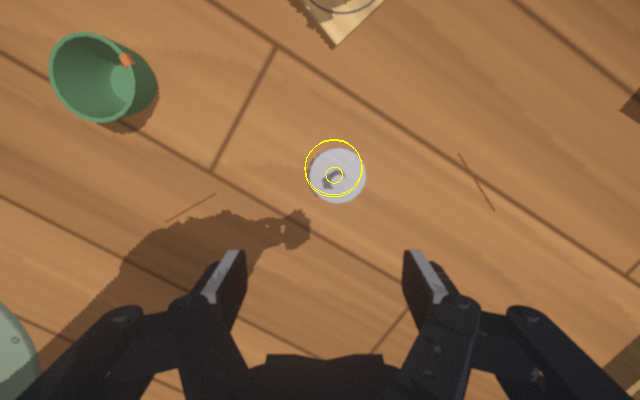

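Run:
```python
from fit import *
print(ray('wrist',(338,175.5),.007))
im=cv2.imread('pics/w26.png')[130:220,290:390];cv2.imwrite('pics/w26c.png',cv2.resize(im,None,fx=6,fy=6,interpolation=2))
```

```text
[ 0.47954526 -0.31803506  0.007     ]
```

View pics/w26c.png

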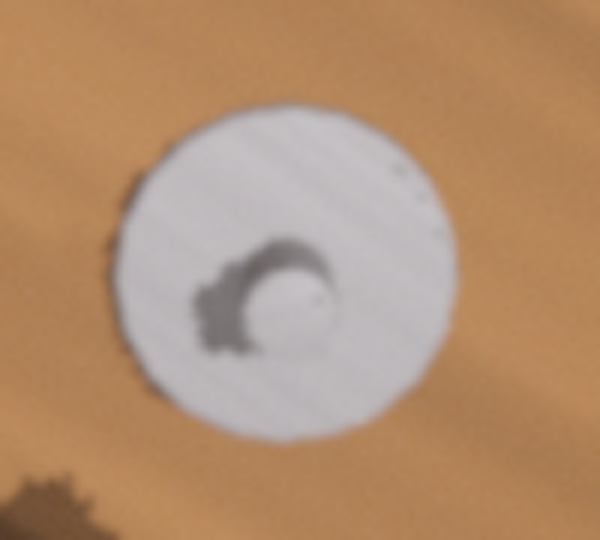

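>>> drive_tool([
  [85, 0.006, -0.011, -0.03, 0],
  [85, 0, 0, -0.045, 0],
  [60, 0, 0, -0.04, 0],
  [60, 0, 0, 0, 0],
])

```text
clock: 24.5
position: [0.4865, -0.3129, 0.0745]
tool_rot: [-3.134, -0.003, 0.564]
force: [-0.2, -0.4, -0.5]
grip_width: 0.0512
```

Run:
```python
from fit import *
s,ci,im=look('w27.png')
im=cv2.imread('pics/w27.png'); 
for r,z in((.030,0),(.030,.008),(.008,.034)):
    cv2.polylines(im,[np.int32([proj('wrist',p,ci) for p in ring((.4795,-.317),r,z)])],True,(0,255,255),1)
cv2.imwrite('pics/w27b.png',im)
```

```text
pos [ 0.4865 -0.3129  0.0745] rot [-3.134e+00 -3.000e-03  5.640e-01] F [-0.2 -0.4 -0.5] w 0.0512 q [ 0.7   0.68 -0.33  1.82  0.31  0.7  -0.8 ] 24.5
```

View pics/w27b.png

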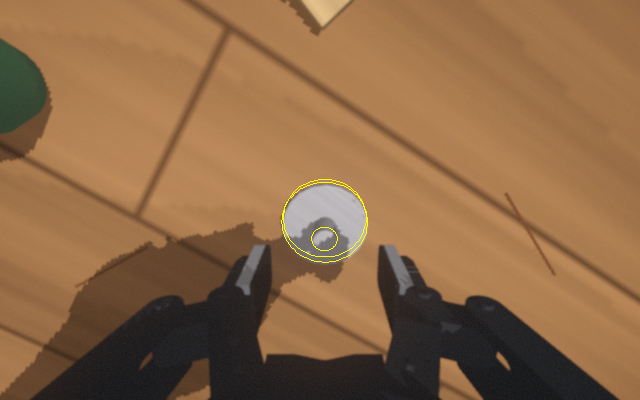

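>>> drive_tool([
  [60, -0.007, -0.004, -0.012, 0],
  [60, 0, 0, -0.014, 0],
  [60, 0, 0, 0, 0],
])

```text
clock: 24.85
position: [0.4836, -0.3173, 0.0532]
tool_rot: [-3.14, -0.007, 0.566]
force: [-0.3, 0.4, -0.1]
grip_width: 0.0514
```

Run:
```python
from fit import *
s,ci,im=look('w28.png')
im=cv2.imread('pics/w28.png'); 
for r,z in((.030,0),(.030,.008),(.008,.034)):
    cv2.polylines(im,[np.int32([proj('wrist',p,ci) for p in ring((.4795,-.317),r,z)])],True,(0,255,255),1)
cv2.imwrite('pics/w28b.png',cv2.resize(im[140:340,210:440],None,fx=3,fy=3))
```

```text
pos [ 0.4836 -0.3173  0.0532] rot [-3.14  -0.007  0.566] F [-0.3  0.4 -0.1] w 0.0514 q [ 0.7   0.71 -0.31  1.84  0.33  0.64 -0.81] 24.85
```

View pics/w28b.png

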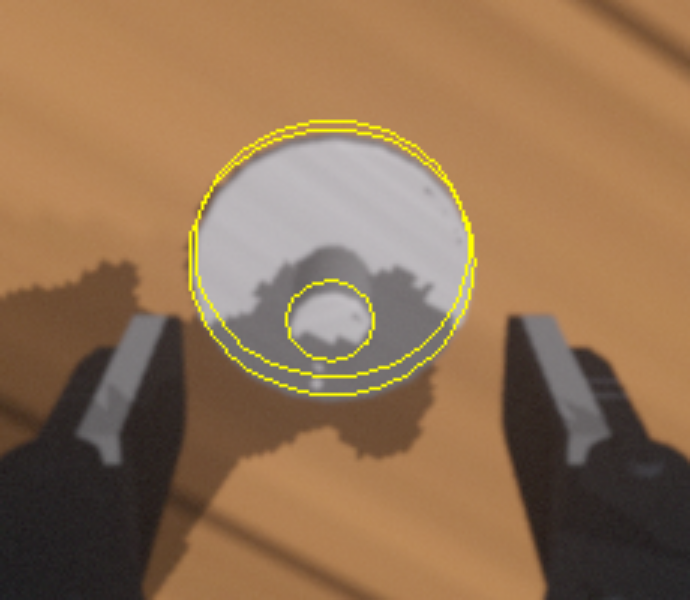

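>>> drive_tool([
  [60, -0.0045, 0, -0.014, 0],
  [60, 0, 0, -0.012, 0],
  [60, 0, 0, 0, 0],
])

```text
clock: 25.2
position: [0.4809, -0.3185, 0.0297]
tool_rot: [3.138, -0.009, 0.565]
force: [0.4, 0.3, -0.4]
grip_width: 0.0513
```

>>> drive_tool([
  [60, -0.002, 0.001, -0.009, 0],
  [60, 0, 0, -0.008, 0],
  [60, 0, 0, 0, 0],
])

```text
clock: 25.5
position: [0.4797, -0.3178, 0.0125]
tool_rot: [3.137, -0.01, 0.565]
force: [-0.4, 0.4, 0.2]
grip_width: 0.0516
```

Run:
```python
from fit import *
s,ci,im=look('w29.png')
im=cv2.imread('pics/w29.png'); 
for r,z in((.030,0),(.030,.008),(.008,.034)):
    cv2.polylines(im,[np.int32([proj('wrist',p,ci) for p in ring((.4787,-.3177),r,z)])],True,(0,255,255),1)
cv2.imwrite('pics/w29b.png',cv2.resize(im[140:370,210:440],None,fx=2.6,fy=2.6))
```

```text
pos [ 0.4797 -0.3178  0.0125] rot [ 3.137 -0.01   0.565] F [-0.4  0.4  0.2] w 0.0516 q [ 0.68  0.76 -0.28  1.86  0.36  0.56 -0.84] 25.5
```

View pics/w29b.png

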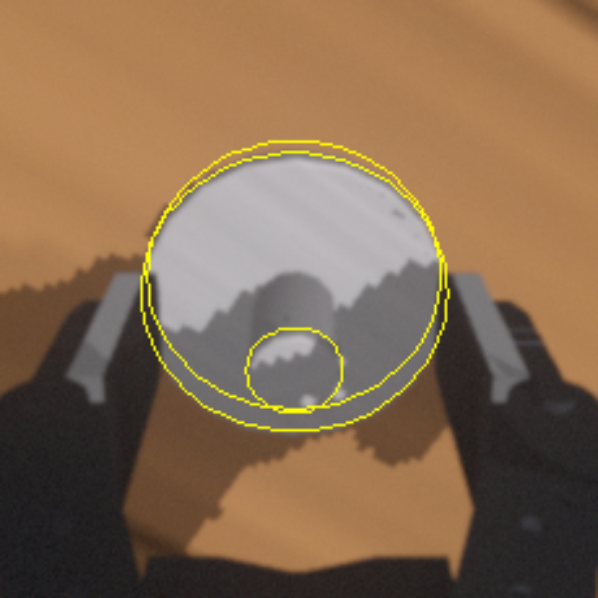

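>>> drive_tool([
  [5, -0.0005, 0, 0.002, 0],
  [5, 0, 0, 0, 0],
  [5, 0, 0, 0, 0],
  [5, 0, 0, 0, 0],
  [5, 0, 0, 0, 0],
  [5, 0, 0, 0, 0],
], newtons=50)

```text
clock: 26.15
position: [0.4799, -0.3181, 0.0161]
tool_rot: [3.135, -0.01, 0.565]
force: [0.7, -0.7, -1.4]
grip_width: 0.0137
```

Run:
```python
from fit import *
s,ci,im=look('w30.png')
im=cv2.imread('pics/w30.png'); 
for r,z in((.030,0),(.030,.008),(.008,.034)):
    cv2.polylines(im,[np.int32([proj('wrist',p,ci) for p in ring((.4787,-.3177),r,z)])],True,(0,255,255),1)
cv2.imwrite('pics/w30b.png',cv2.resize(im[140:370,210:440],None,fx=2.6,fy=2.6))
```

```text
pos [ 0.4799 -0.3181  0.0161] rot [ 3.135 -0.01   0.565] F [ 0.7 -0.7 -1.4] w 0.0137 q [ 0.69  0.76 -0.28  1.86  0.36  0.56 -0.83] 26.15
```

View pics/w30b.png

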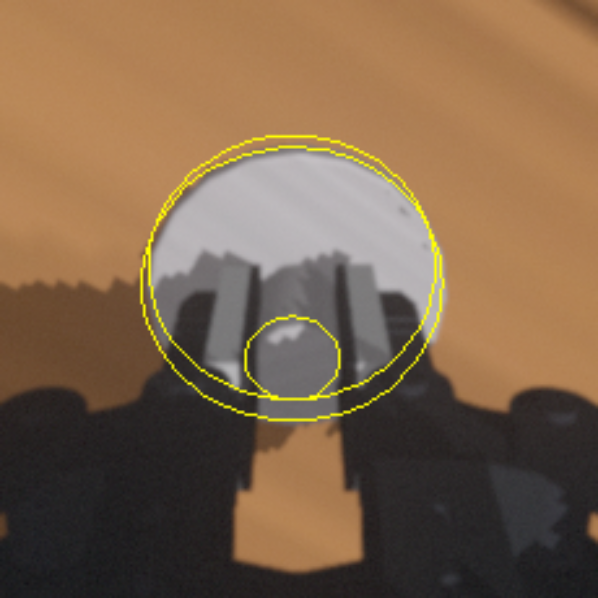

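>>> drive_tool([
  [5, 0, 0, 0.02, 0],
  [5, 0, 0, 0.045, 0],
  [5, 0, 0, 0.045, 0],
  [5, 0, 0, 0.04, 0],
  [5, 0, 0, 0, 0],
])

```text
clock: 26.7
position: [0.4784, -0.3167, 0.1701]
tool_rot: [3.139, -0.009, 0.566]
force: [0.9, -0.3, -1.4]
grip_width: 0.0137
```

>>> drive_tool([
  [5, 0.03, 0.019, 0, 0],
  [5, 0.035, 0.022, 0, 0],
  [5, 0.035, 0.022, 0, 0],
  [5, 0.03, 0.019, 0, 0],
  [5, 0.02, 0.012, 0, 0],
  [5, 0, 0, 0, 0],
])

```text
clock: 27.3
position: [0.6318, -0.2198, 0.1687]
tool_rot: [3.138, -0.008, 0.561]
force: [-0.4, 0.2, -1.2]
grip_width: 0.0139
```

Run:
```python
from fit import *
s,ci,im=look('w31.png')
```

```text
pos [ 0.6318 -0.2198  0.1687] rot [ 3.138 -0.008  0.561] F [-0.4  0.2 -1.2] w 0.0139 q [ 0.48  0.67 -0.37  1.52  0.27  0.99 -0.97] 27.3
```

View pics/w31.png

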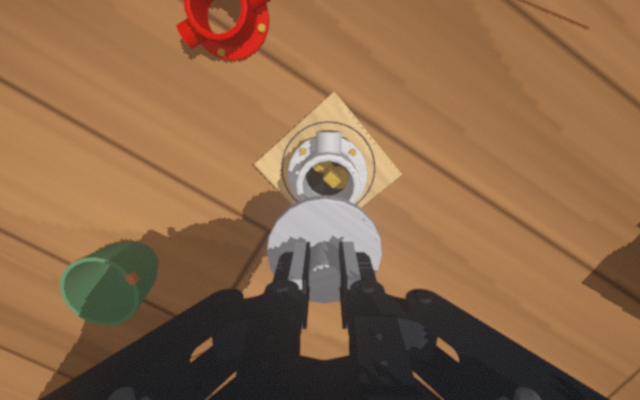

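>>> drive_tool([
  [5, 0.0145, 0.005, -0.015, 0],
  [5, 0, 0, -0.02, 0],
  [5, 0, 0, 0, 0],
])

```text
clock: 27.65
position: [0.6432, -0.2181, 0.1314]
tool_rot: [3.138, -0.004, 0.558]
force: [-0.7, -0.7, -1.2]
grip_width: 0.0139
```

>>> drive_tool([
  [5, 0, 0, -0.005, 0],
  [5, 0, 0, 0, 0],
])

```text
clock: 27.85
position: [0.6423, -0.2194, 0.1268]
tool_rot: [3.138, -0.003, 0.557]
force: [0.4, 1.3, -0.5]
grip_width: 0.0137
```

Run:
```python
from fit import *
s,ci,im=look('w32.png'); T=s['position']; save('scene','s32.png')
carb_ov('wrist','pics/w32.png',ci,(.6453,-.2152),.555,(210,100,440,340),2.4,'pics/w32b.png',z0=.04)
im=cv2.imread('pics/w32b.png')
cc=(T[0]-.0014,T[1]-.0009); z0=T[2]-.0161; print(cc,z0)
for r,z in((.030,0),(.030,.008),(.008,.034)):
    cv2.polylines(im,[np.int32([((u+.5-210)*2.4,(v+.5-100)*2.4) for u,v in [proj('wrist',p,ci) for p in ring(cc,r,z+z0)]])],True,(0,255,255),1)
cv2.imwrite('pics/w32b.png',im)
b=cv2.imread('pics/s32.png')[90:190,210:310]; b=cv2.resize(b,None,fx=6,fy=6,interpolation=2); cv2.imwrite('pics/s32b.png',b)
```

```text
pos [ 0.6423 -0.2194  0.1268] rot [ 3.138e+00 -3.000e-03  5.570e-01] F [ 0.4  1.3 -0.5] w 0.0137 q [ 0.46  0.74 -0.35  1.52  0.29  0.93 -1.  ] 27.85
(np.float64(0.6409036790690303), np.float64(-0.22034583910530642)) 0.110670936110007
```

View pics/w32b.png

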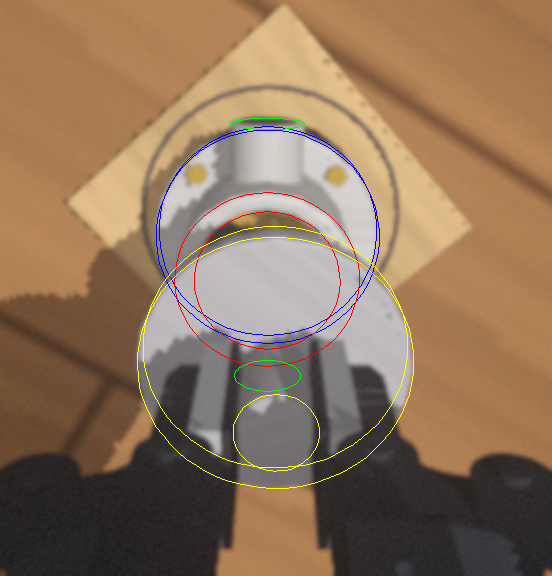

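View pics/s32b.png

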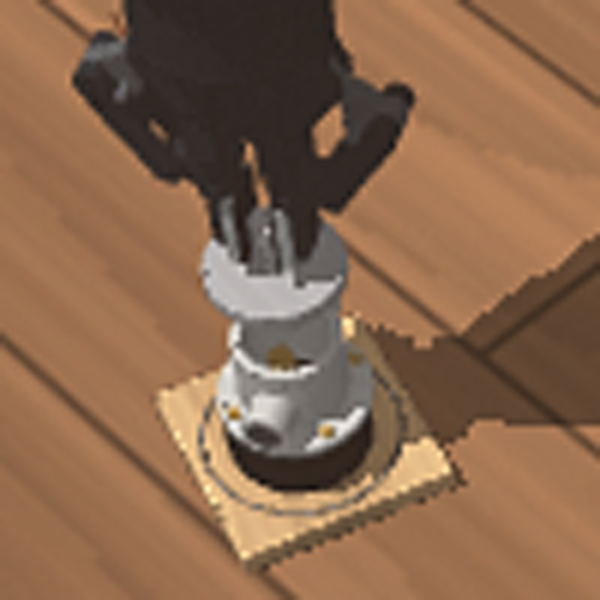

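>>> drive_tool([
  [5, 0.0045, 0.005, -0.005, 0],
  [5, 0, 0, 0, 0],
])

```text
clock: 28.15
position: [0.6482, -0.2144, 0.1237]
tool_rot: [3.135, -0.006, 0.556]
force: [0.1, 1.0, -0.2]
grip_width: 0.0137
```

>>> drive_tool([
  [5, 0, 0, -0.006, 0],
  [5, 0, 0, 0, 0],
])

```text
clock: 28.35
position: [0.6485, -0.2142, 0.1175]
tool_rot: [3.135, -0.006, 0.557]
force: [0.2, 0.5, -1.0]
grip_width: 0.0138
```

>>> drive_tool([
  [5, -0.0015, 0, -0.006, 0],
  [5, 0, 0, 0, 0],
])

```text
clock: 28.55
position: [0.6468, -0.2142, 0.1108]
tool_rot: [3.135, -0.006, 0.557]
force: [-0.3, -0.0, -1.3]
grip_width: 0.014
```

>>> drive_tool([
  [5, 0, 0, -0.005, 0],
  [5, 0, 0, 0, 0],
])

```text
clock: 28.75
position: [0.6466, -0.2143, 0.1052]
tool_rot: [3.135, -0.005, 0.557]
force: [-0.9, 0.6, -0.2]
grip_width: 0.0138
```

Run:
```python
from fit import *
s,ci,im=look('w33.png'); T=s['position']; save('scene','s33.png'); save('top','t33.png')
cc=(T[0]-.0014,T[1]-.0009); z0=T[2]-.0161; print(cc,z0)
im=cv2.imread('pics/w33.png')
for r,z in((.030,z0),(.030,.008+z0),(.008,.034+z0)):
    cv2.polylines(im,[np.int32([proj('wrist',p,ci) for p in ring(cc,r,z)])],True,(0,255,255),1)
cv2.imwrite('pics/w33b.png',cv2.resize(im[100:340,210:440],None,fx=2.4,fy=2.4))
b=cv2.imread('pics/s33.png'); 
for r,z,c,col in((.030,z0,cc,(0,255,255)),(.024,.082,(.6453,-.2152),(0,0,255))):
    cv2.polylines(b,[np.int32([np.array(proj('scene',p))*16 for p in ring(c,r,z)])],True,col,1,shift=4)
b=b[90:190,210:310]; b=cv2.resize(b,None,fx=6,fy=6,interpolation=2); cv2.imwrite('pics/s33b.png',b)
```

```text
pos [ 0.6466 -0.2143  0.1052] rot [ 3.135 -0.005  0.557] F [-0.9  0.6 -0.2] w 0.0138 q [ 0.44  0.76 -0.34  1.53  0.3   0.89 -1.01] 28.75
(np.float64(0.6451548341172342), np.float64(-0.21521728390082534)) 0.08913004503997803
```

View pics/w33b.png

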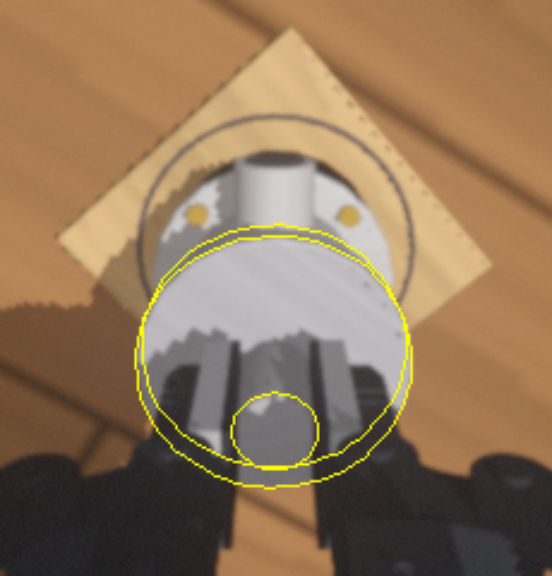

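View pics/s33b.png

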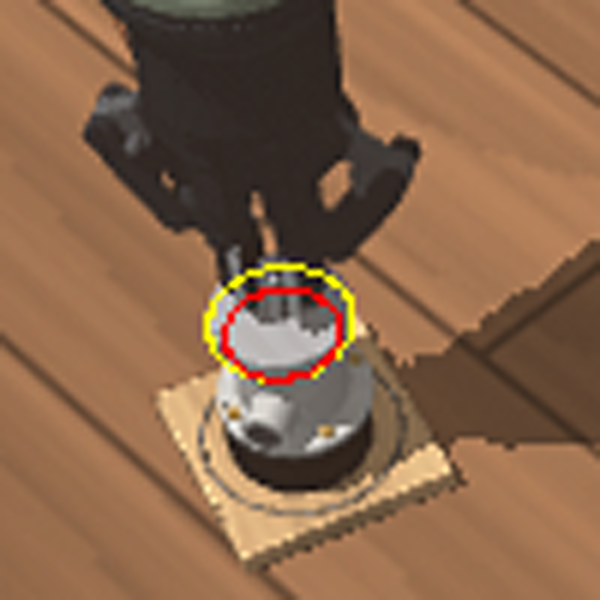

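Aligned in both views, with the cap about 7 mm above the body's top edge. Lowering it now.

>>> drive_tool([
  [5, 0, 0, -0.004, 0],
  [5, 0, 0, 0, 0],
])

```text
clock: 29.1
position: [0.6473, -0.2144, 0.1022]
tool_rot: [3.134, -0.007, 0.557]
force: [-0.4, 0.1, -1.2]
grip_width: 0.0139
```

>>> drive_tool([
  [5, 0, 0, -0.002, 0],
  [5, 0, 0, 0, 0],
])

```text
clock: 29.3
position: [0.6473, -0.2144, 0.1]
tool_rot: [3.134, -0.007, 0.557]
force: [-0.3, 0.4, -1.1]
grip_width: 0.014
```

>>> drive_tool([
  [5, 0, 0, -0.0015, 0],
  [5, 0, 0, 0, 0],
])

```text
clock: 29.5
position: [0.6473, -0.2144, 0.0984]
tool_rot: [3.134, -0.007, 0.557]
force: [-0.7, 0.5, -1.0]
grip_width: 0.0135
```

>>> drive_tool([
  [5, 0, 0, -0.001, 0],
  [5, 0, 0, 0, 0],
])

```text
clock: 29.7
position: [0.6476, -0.2145, 0.0977]
tool_rot: [3.133, -0.007, 0.557]
force: [-0.5, -0.0, 0.2]
grip_width: 0.0137
```

>>> drive_tool([
  [5, 0, 0, -0.001, 0],
  [5, 0, 0, 0, 0],
])

```text
clock: 29.9
position: [0.6479, -0.2146, 0.0978]
tool_rot: [3.132, -0.008, 0.556]
force: [0.1, 0.7, -1.8]
grip_width: 0.0141
```

>>> drive_tool([
  [50, 0, 0, 0, 0],
  [50, 0, 0, 0, 0],
  [50, 0, 0, 0, 0],
  [50, 0, 0, 0.02, 0],
  [50, 0, 0, 0.045, 0],
  [50, 0, 0, 0.045, 0],
  [50, 0, 0, 0.03, 0],
  [50, 0, 0, 0, 0],
])

```text
clock: 30.7
position: [0.6463, -0.2139, 0.241]
tool_rot: [3.135, -0.006, 0.557]
force: [-0.1, 1.4, 0.7]
grip_width: 0.0427
```

>>> drive_tool([
  [50, -0.03, -0.03, 0, 0],
  [50, -0.03, -0.03, 0, 0],
  [50, -0.03, -0.03, 0, 0],
  [50, -0.03, -0.03, 0, 0],
  [50, 0, 0, 0, 0],
])

```text
clock: 31.2
position: [0.5213, -0.3357, 0.2388]
tool_rot: [3.137, -0.006, 0.56]
force: [0.3, -0.3, -0.1]
grip_width: 0.0427
```

Run:
```python
from fit import *
s,ci,im=look('w34.png'); save('scene','s34.png'); save('top','t34.png')
a=cv2.imread('pics/s34.png')[100:200,210:310]; b=cv2.imread('pics/t34.png')[160:240,370:450]
cv2.imwrite('pics/f34.png',np.hstack([cv2.resize(a,(400,400),interpolation=2),cv2.resize(b,(400,400),interpolation=2)]))
```

```text
pos [ 0.5213 -0.3357  0.2388] rot [ 3.137 -0.006  0.56 ] F [ 0.3 -0.3 -0.1] w 0.0427 q [ 0.73  0.52 -0.38  1.6   0.21  1.05 -0.71] 31.2
```

View pics/f34.png

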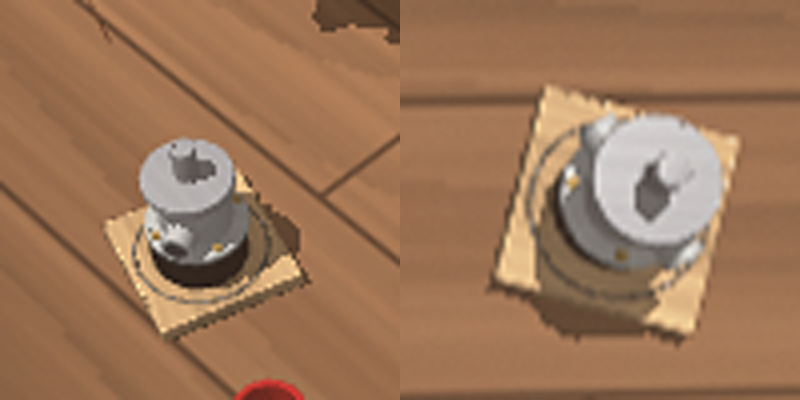

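View pics/s34.png

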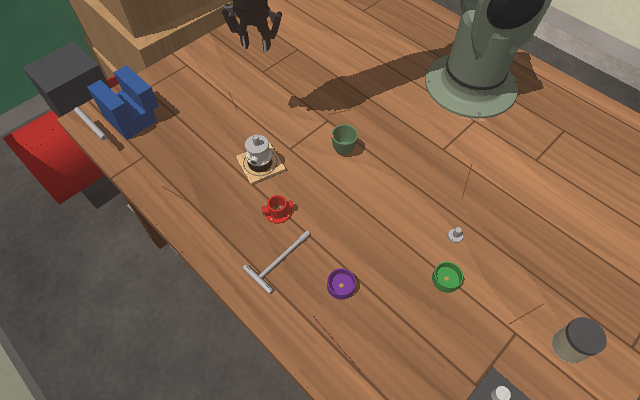

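View pics/w34.png

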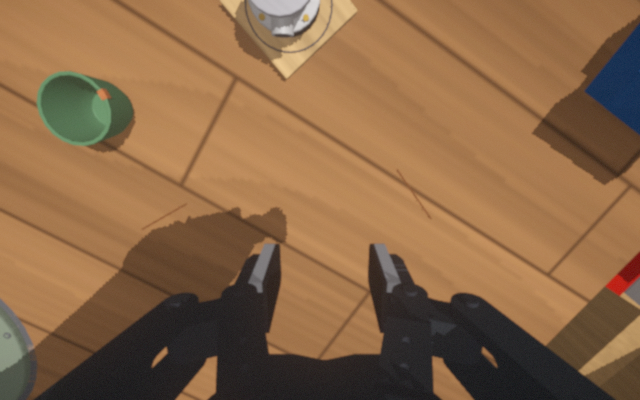

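Run:
```python
from fit import *
o=[]
for cam,fn,(x0,y0,x1,y1) in(('scene','s34.png',(210,110,310,210)),('top','t34.png',(370,160,450,240))):
    k=400/(x1-x0); im=cv2.resize(cv2.imread('pics/'+fn)[y0:y1,x0:x1],(400,400),interpolation=2)
    for c,r,z,col in(((.6453,-.2152),.03,.09,(0,255,255)),((.6453,-.2152),.034,.046,(0,0,255)),((.6453,-.2152),.032,.012,(0,255,0)),((.6445,-.2152),.044,.012,(255,0,0))):
        cv2.polylines(im,[np.int32([((u+.5-x0)*k,(v+.5-y0)*k) for u,v in [proj(cam,p) for p in ring(c,r,z)]])],True,col,1)
    o.append(im)
cv2.imwrite('pics/f34b.png',np.hstack(o))
```

```text
(no output)
```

View pics/f34b.png

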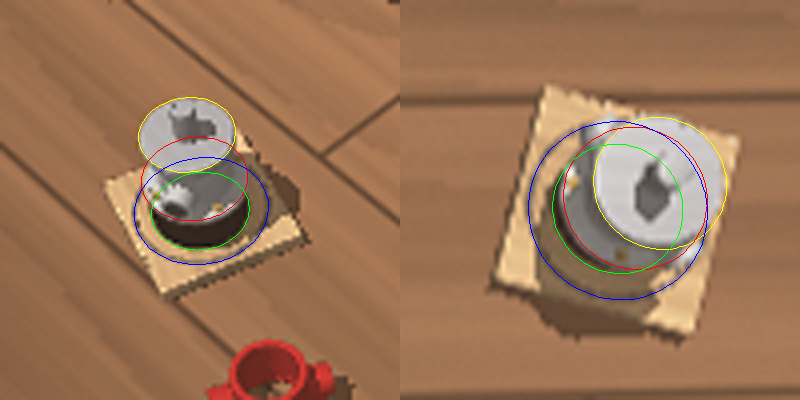

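```bash
python3 -c "
from workcell import bot
print(bot.job_done(), bot.observe()['clock'])"
```

```text
the job is handed in; nothing more can be done
the job is handed in; nothing more can be done
```

I assembled the carburetor on the block in the order asked: bowl, float pair, body, then the wide cap. Each part was lowered until it touched, let go, and only then did I fetch the next. I handed in shortly after 31 s, within the 112 s allowed.

- **Final pictures:** after I moved the arm away, the scene and top cameras showed the stack upright. The cap, flange and bowl outlines matched a common axis to about 1–2 mm. The bowl sat inside the scribed circle with about 10 mm or more to spare all round.
- **Floats:** I last saw them standing in the bowl, with the stem up the bore, before the cap went on. They can't be seen now.
- **Things to leave alone:** the smaller cap, tea cup, wrench and coloured look-alikes appeared where they were before. I compared them by eye and did not measure them.
- **Disagreements:** wrist-camera positions differed by 2–3 mm between high and low views, so I re-centred close to each part. The tool tended to creep by a few millimetres and tilt by up to about 0.6–1° during slow descents, so I corrected its position as I went. The grip width also read about 1–2 mm below the true part sizes.
- **Contact:** for the bowl, floats and cap, I judged contact from the tool no longer going down, because the wrist force hardly changed. The body read about 8.5 N when it touched. I lifted it about 3 mm once to re-centre it before letting go.

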